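# Release the magnetic plate and sweep it clear

## Robot

A 7-joint arm with a two-finger parallel gripper is mounted at the origin on a cart in front of the work surface, level with it; the furniture and walls round the work are solid. World frame = base frame: x ahead of the robot, y to its left, z up, the work surface at z = 0. Lengths are in m, angles in rad, forces in N, time in s.
With the tool pointing down it reaches from about 0.4 to 0.875 m from the base axis. Payload 6.5 kg.
Tool frame: the origin (TCP) lies on the centre line of the jaws, within the pads' length; the fingertips stand 22 mm ahead of it and the grasp point (between the pads) lies 3 mm ahead of it; z points along the fingers, y is the line along which they close (so a half turn about z gives the same grasp; the last joint's range is limited). The gripper opens to 85 mm and grips with 20 to 120 N. Pads are 22 mm wide; open, the fingers measure 114 mm over their backs; the gripper's body (76 mm by 85 mm) begins 54 mm behind the grasp point. The pads swing forward as they close: fully open they stand 13 mm farther back than shut.
Start: joints at [-1.215, 0.536, -0.004, 1.538, 0.003, 1.067, -0.071], TCP at [0.266, 0.593, 0.227] pointing down, gripper open.
Joint ranges: [-2.7, 2.7], [-0.37, 2.16], [-1.27, 1.26], [0.24, 2.4], [-1.31, 4.45], [0.19, 1.91], [-2.76, 2.76]. Speed limits (rad/s): [2.39, 2.39, 3.14, 3.14, 3.14, 3.14, 3.14].

## Interface

Orientations are given as a unit quaternion [x, y, z, w].
In Python, from bench import state, camera, calibration, close_job gives the robot as it stands.
- The arm moves only by the tool drive_tool, never from a script. Its argument "steps" is a list of rows, each a list of 4 numbers: the shift along the tool's x, y, z as a fraction of full scale, then the turn about the tool's z as a fraction of full scale. A call has 1 to 8 rows; each row shifts and turns the commanded pose from where the row before left it, along the tool's axes as they then stand; what a row does not reach is not made up. Full scale, the value 1, is 0.025 m for a shift and 360 degrees for a turn. A row lasts 1/12 s, in which the tool goes at most 41.7 mm and 7.16 degrees, less where a joint would pass 70% of its speed; a pose out of reach is approached as far as the arm can. A call with a number of a shift or a turn outside -1 to 1 is refused whole. A call with a gripper value outside its range is refused whole. "hand" is the finger opening in mm, from 0 to 85.4, set as the call begins (left out, the last holds). The fingers move at their own pace and stop on an object; "squeeze" is the grip in N (left out, the last holds). Time passes only in rows, so rows that do not move let the fingers close. It gives the time, the measured TCP pose, the force, the opening and the grip force at its end, in the units of the state.
- state(): the state, without advancing time (a new reading comes with each control period).
- camera(name): name is "scene" or "top" or "wrist"; returns (picture, depth): 384x512x3 uint8, red, green, blue; 384x512 float32, m along the optical axis (not along the pixel's ray), 0 where there is no reading.
- calibration(name): a dict with "mtx" (3x3 intrinsics, pixels), "view" (4x4, takes a point from world to camera coordinates); the wrist camera has in their place "mount" (4x4, takes a point from camera to tool coordinates, whose origin is the TCP and whose axes are the flange's). Camera axes: x right, y down, z forward; pixel columns grow to the right and rows downward; lengths in m; the calibration is good to about 2 mm. The wrist camera is an equidistant fisheye: a pixel r from the principal point sees the ray r / f radians off the axis. A picture is of the moment at which its call begins: read the wrist's pose just before it. calibration takes no time and is no camera call.
- close_job(): hands the job in; it is judged then, once.
The state is a dict: "t": time; "joints": joint angles; "qd": joint speeds; "effort": joint torques, N m; "position": TCP position; "ee_rot": TCP orientation; "contact_force": force on the tool from outside, world axes, zero at the start; "wrist_torque": the same for the moment, N m; "opening": finger opening in m; "finger_force": force on a finger pad.
Only numpy, scipy, OpenCV 4.12 (cv2) and the standard library are available. Lean on these libraries where they do the work, as an engineer would, in place of code of your own. Each camera call takes 0.05 s, during which the arm holds its last target. There are 200 camera calls.

## Task

Release the magnetic clamping plate by turning the detented selector knob until its pointer clicks in at the red tab. Then lay the wooden block, which is standing on end, down on its side and use it that way, its long edge level across the plate, to sweep the three metal offcuts along between the rails until they drop off the end into the catch pan. Finally leave the block lying on the bench beside the plate, and do not disturb the other things on the bench.

Things in the scene. Friction and masses are not known exactly. Their poses are not given: they have to be found in the camera images.
- selector_box: grey box 104 x 104 x 38 mm with a round black dial face, fixed to the bench. Origin: centre of its underside, at bench height under the knob axis; z up. The knob has eight detents 30 degrees apart, 105, 75, 45 ... -105 degrees from the box's +x axis (anticlockwise seen from above), marked by white ticks
- selector (a joint): angle of the knob in rad, growing clockwise seen from above: 0 at the first detent (pointer 105 degrees from the box's +x), 0.524 more for each next detent, 3.665 at the eighth; stops just beyond the first and last. About 0.08 N m takes it over a detent
- knob_top (a point): centre of the top of the knob's bar grip, on the knob axis, 72 mm above the bench. The bar is black, 64 mm long, 14 mm wide, 26 mm high, standing on a grey round skirt (68 mm across, its top 46 mm above the bench); a white line marks the half of the bar towards the pointer end
- pointer (a point): the point 44 mm from the knob axis towards which the pointer end of the bar (the end with the white line) points, at the height of the tabs (41 mm above the bench); turns with the knob
- tab_red: the red tab: a fixed red button 10 mm across and 6 mm high on the dial face, 44 mm from the knob axis, at the wanted detent (one of the first three). Two white tabs of the same size sit at the other two. Origin: centre of its underside, 38 mm above the bench
- clamp_plate: fixed blue plate unit. Origin: bench height, under the plate's centre; y along, z up. Steel top 40 mm above the bench, y -70 to 70 mm, x -53 to 53 mm between rails standing 12 mm above it; +y end open. From the top's -y end the grey catch pan runs to y -122 mm: floor 6 mm above the bench, end wall 30 mm, sides 52 mm high. The unit measures x -58 to 58, y -125 to 70 mm
- chip_1: aluminium offcut 38 x 16 x 8 mm, lying on the plate between the rails, in the half towards the pan. Origin: centre of its underside; long side along its y, z up
- chip_2: second offcut, like the first
- chip_3: third offcut, like the first
- sweep_block: wooden block 45 x 90 x 22 mm (along its x, y, z). Origin: centre of one 45 x 90 mm face, so that the block's middle lies 11 mm along its +z; it starts standing on end with its y vertical, 90 mm tall
- piston: bystander: light metal piston 48 mm across, 46 mm tall, standing. Origin: centre of its underside
- red_cup: bystander: red plastic cup 57 mm across, 50 mm tall, standing. Origin: centre of its underside
- jar: bystander: glass jar with a lid, 66 mm across, 82 mm tall. Origin: centre of its underside
- grease_tin: bystander: round green tin 86 mm across, 52 mm tall. Origin: centre of its underside
- tape_roll: bystander: black tape roll 105 mm across, 19 mm high, lying. Origin: centre of its underside

How it is judged:
By the outcome, as a careful person would: the job done as asked, in the order asked, and still so for the second after the job is handed in, with the robot touching nothing.
It also fails if it takes over 72 s, if anything falls off the work surface, if the arm or the gripper's body presses on something with over 40 N, if the wrist force passes 120 N, or if a joint passes its speed limit or range.

## Working session

There is one attempt and no reset: what is moved stays moved. The work goes in short steps, Python scripts to look and compute and a tool call to move; the robot and the scene stay as the last step left them, time stands still between calls to the robot, and variables do not carry over. Pictures are saved under pics/ and viewed, at most 10 in all, crops included, and the job is handed in when it is done.

Besides the shell and the picture viewer there is one more tool, called after "Request:" as a command line: name --pt "numbers of a row" for each row, then --argument value for the rest. drive_tool: Moves the arm, as the interface text tells. Its arguments: {"type":"object","properties":{"steps":{"type":"array"},"hand":{"type":"number"},"squeeze":{"type":"number"}},"required":["steps"]}

```bash
mkdir -p pics; cat > h.py <<'E'
import numpy as np,cv2
from bench import *
from scipy.spatial.transform import Rotation as R
def snap(n,f):
    p,d=camera(n); np.savez('pics/'+f+'.npz',p=p,d=d); return p,d
def save(p,f,box=None,s=1):
    q=p if box is None else p[box[1]:box[3],box[0]:box[2]]
    cv2.imwrite('pics/'+f+'.png',cv2.resize(q[...,::-1],None,fx=s,fy=s,interpolation=cv2.INTER_CUBIC))
def px2w(n,u,v,z):
    c=calibration(n);K=np.array(c['mtx']);V=np.array(c['view'])
    r=V[:3,:3].T@np.linalg.solve(K,[u,v,1.]);o=-V[:3,:3].T@V[:3,3]
    return o+r*(z-o[2])/r[2]
def cloud(n,d):
    c=calibration(n);K=np.array(c['mtx']);V=np.array(c['view'])
    v,u=np.mgrid[:d.shape[0],:d.shape[1]]
    P=np.stack([(u-K[0,2])/K[0,0]*d,(v-K[1,2])/K[1,1]*d,d],-1)
    W=(P-V[:3,3])@V[:3,:3]; W[d==0]=np.nan; return W
E
python3 - <<'E'
from h import *
s=state();print(s)
for n in('top','scene'):
    p,d=snap(n,n+'0')
    print(n,calibration(n)['mtx'],(-np.array(calibration(n)['view'])[:3,:3].T@np.array(calibration(n)['view'])[:3,3]))
    save(p,n+'0',None,1.5)
E
```

```text
{'t': 0.0, 'joints': array([-1.21521697,  0.53716417, -0.00443125,  1.53890515,  0.00256804,
        1.06729796, -0.07122344]), 'qd': array([-7.48652842e-04,  1.95319542e-03, -3.90833254e-04,  5.38997074e-04,
       -1.25966057e-03, -7.69504359e-05, -4.81133618e-04]), 'effort': array([ 1.81280866e-04, -5.83415043e+01,  1.04845371e+00, -2.59092003e+01,
        1.23284638e-02,  9.76457493e-03,  3.67515511e-06]), 'position': array([0.26584469, 0.59242908, 0.22650196]), 'ee_rot': array([ 2.09316768e-01,  9.77847487e-01, -8.74422003e-04, -1.33176271e-04]), 'contact_force': array([-0.15068679, -0.09753295,  0.43610055]), 'wrist_torque': array([ 0.0320772 , -0.01965786, -0.01901486]), 'finger_force': 0.0, 'opening': 0.08539084173481935}
top [[396.42371887   0.         255.99002638]
 [  0.         396.42371887 189.59638931]
 [  0.           0.           1.        ]] [0.43881759 0.11887557 1.08980169]
scene [[472.90835905   0.         251.97910212]
 [  0.         472.90835905 187.30150652]
 [  0.           0.           1.        ]] [-0.19571991  1.15413497  0.66917583]
```

View pics/top0.png

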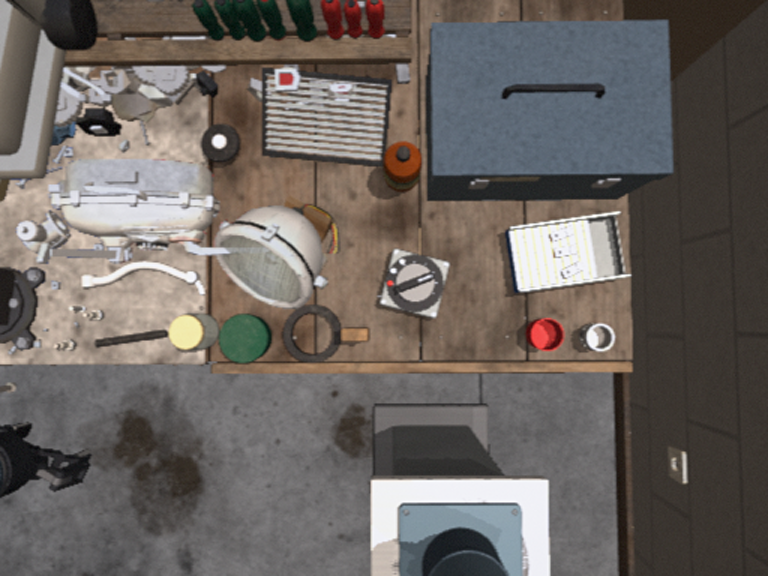

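View pics/scene0.png

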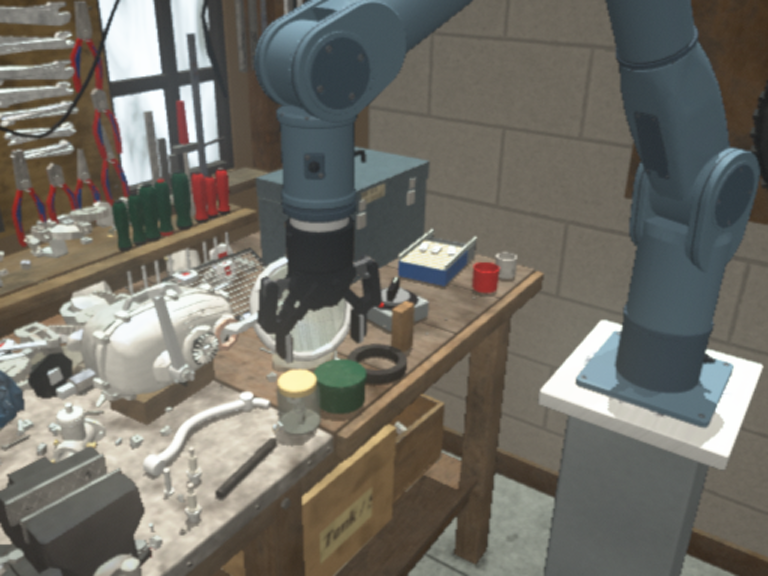

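```bash
python3 - <<'E'
from h import *
p=np.load('pics/top0.npz')['p'];d=np.load('pics/top0.npz')['d']
def cr(x0,y0,x1,y1,s):return cv2.resize(p[y0:y1,x0:x1],None,fx=s,fy=s,interpolation=cv2.INTER_CUBIC)
a=cr(330,135,430,195,5);b=cr(248,160,308,220,5);e=cr(180,195,255,245,5)
im=np.zeros((600,800,3),np.uint8);im[:300,:500]=a;im[:300,500:]=b;im[300:550,:375]=e
im[300:600,400:800]=cr(340,200,420,260,5)
cv2.imwrite('pics/c1.png',im[...,::-1])
W=cloud('top',d)
def at(u,v):print((u,v),W[v,u].round(3))
for q in[(237,223),(237,228),(275,188),(255,175),(300,200),(372,168),(400,160),(348,180),(363,222),(398,224),(204,224),(163,225)]:at(*q)
# block top points
m=(abs(W[...,2]-.09)<.006);m[:,:225]=0;m[:,255:]=0;m[:210]=0;m[245:]=0
P=W[m];print(len(P),P.mean(0),cv2.minAreaRect((P[:,:2]*1000).astype(np.float32)))
E
```

```text
(237, 223) [0.413 0.178 0.09 ]
(237, 228) [ 0.397  0.184 -0.001]
(275, 188) [0.502 0.082 0.074]
(255, 175) [ 0.543  0.134 -0.001]
(300, 200) [0.473 0.011 0.   ]
(372, 168) [ 0.555 -0.175  0.048]
(400, 160) [ 0.582 -0.263  0.008]
(348, 180) [ 0.525 -0.113  0.041]
(363, 222) [ 0.413 -0.16   0.005]
(398, 224) [ 0.407 -0.253  0.009]
(204, 224) [ 0.409  0.275 -0.002]
(163, 225) [0.408 0.375 0.049]
159 [0.4134512  0.18199374 0.0905291 ] ((413.2579650878906, 182.10482788085938), (42.982295989990234, 20.29172706604004), 89.78711700439453)
```

View pics/c1.png

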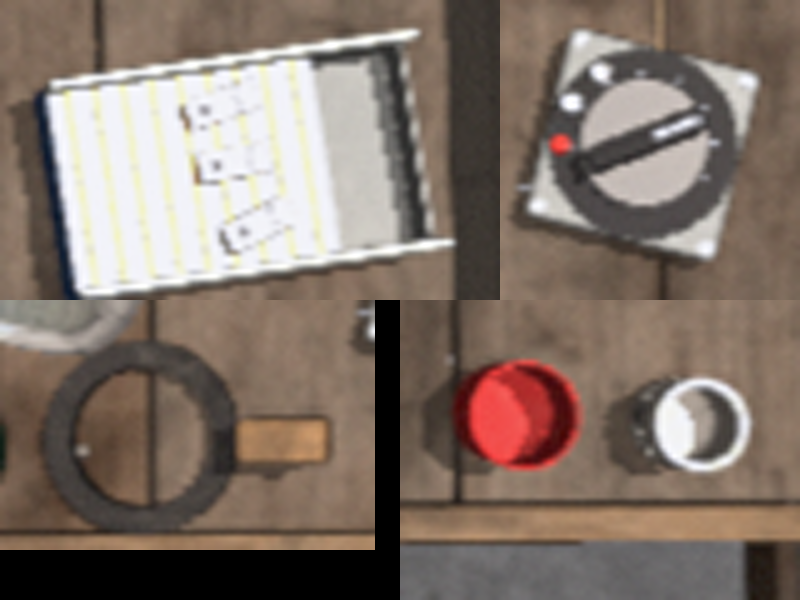

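```bash
cat > fit.py <<'E'
from h import *
E
python3 - <<'E'
from h import *
d=np.load('pics/top0.npz')['d'];W=cloud('top',d)
B=lambda x,y:(248+(x-500)/5-.4,160+y/5-.4)
A=lambda x,y:(330+x/5-.4,135+y/5-.4)
print('tabs',[px2w('top',*B(*q),.044).round(4)[:2] for q in[(562,145),(572,102),(600,72)]])
k=px2w('top',*B(645,143),.046);print('skirt',k)
a,b=px2w('top',*B(580,165),.072),px2w('top',*B(706,118),.072);print('bar ends',a,b,np.degrees(np.arctan2(*(b-a)[[1,0]])),np.linalg.norm(b-a))
m=(abs(W[...,2]-.072)<.008);m[:,:248]=0;m[:,308:]=0;m[:160]=0;m[220:]=0
P=W[m];print(len(P),P.mean(0),cv2.minAreaRect((P[:,:2]*1000).astype(np.float32)))
m=(abs(W[...,2]-.038)<.004);m[:,:248]=0;m[:,308:]=0;m[:160]=0;m[220:]=0
P=W[m];print('box',cv2.minAreaRect((P[:,:2]*1000).astype(np.float32)))
m=(abs(W[...,2]-.043)<.006);m[:,:335]=0;m[:,420:]=0;m[:140]=0;m[198:]=0
P=W[m];print('plate',cv2.minAreaRect((P[:,:2]*1000).astype(np.float32)))
print('rail ends z.052',[px2w('top',*A(*q),.052).round(4)[:2] for q in[(52,83),(418,34),(75,297),(452,242)]])
print('plate top cor z.04',[px2w('top',*A(*q),.04).round(4)[:2] for q in[(50,93),(312,57),(335,245)]])
print('chips L',[px2w('top',*A(*q),.048).round(4)[:2] for q in[(183,115),(198,170),(225,245)]])
m=(W[...,2]>.06)&(W[...,2]<.4);m[:, :280]=0;m[:60]=0;m[140:]=0
P=W[m];print('toolbox minx',np.percentile(P[:,0],[1,5]),P[:,1].min(),P[:,2].max())
print(px2w('top',287,132,0),'front edge',px2w('top',330,240,0))
E
```

```text
tabs [array([0.5026, 0.1201]), array([0.5254, 0.1148]), array([0.5412, 0.0999])]
skirt [0.50332875 0.07636808 0.046     ]
bar ends [0.49052988 0.110896   0.072     ] [0.51447574 0.04598249 0.072     ] -69.7515501742491 0.06918936758407011
139 [0.50362759 0.07870543 0.07262919] ((503.8607482910156, 78.2582778930664), (13.980079650878906, 64.31990814208984), 20.411771774291992)
box ((503.88262939453125, 78.36611938476562), (103.28277587890625, 103.19146728515625), 75.60072326660156)
plate ((556.9749755859375, -191.846435546875), (115.55890655517578, 194.31292724609375), 7.3268537521362305)
rail ends z.052 [array([ 0.5998, -0.0907]), array([ 0.6247, -0.2831]), array([ 0.487, -0.101]), array([ 0.515 , -0.2979])]
plate top cor z.04 [array([ 0.5963, -0.092 ]), array([ 0.6149, -0.2313]), array([ 0.5146, -0.2411])]
chips L [array([ 0.5831, -0.1602]), array([ 0.5539, -0.1675]), array([ 0.5142, -0.1808])]
toolbox minx [0.65180238 0.65361445] -0.29841918132049317 0.2502368035285152
[0.66230267 0.04463924 0.        ] front edge [ 0.36399938 -0.07017419  0.        ]
```

```bash
cat > plan.py <<'E'
import sys
from h import *
def psi(q):
    y=R.from_quat(q).as_matrix()[:,1];return np.degrees(np.arctan2(y[1],y[0]))
def plan(wps):
    s=state();p=np.array(s['position']);a=psi(s['ee_rot'])
    print('now',p.round(4),'psi',round(a,1),'j',s['joints'].round(2),'F',s['contact_force'].round(1),'open',round(s['opening'],4),'t',round(s['t'],1))
    q=s['ee_rot'];print('tilt',R.from_quat(q).as_matrix()[:,2].round(3))
    for w in wps:
        t=np.array(w[:3]);b=a if w[3] is None else w[3];n=w[4] if len(w)>4 else 0
        turn=a-b; d=t-p
        N=n or int(max(np.ceil(abs(turn)/7.1),np.ceil(np.abs(d).max()/.024*1.05),np.ceil(np.linalg.norm(d)/.03),1))
        rows=[]
        for i in range(N):
            y=np.radians(a);Y=np.array([np.cos(y),np.sin(y),0]);X=np.array([-np.sin(y),np.cos(y),0])
            dd=t-p;k=dd/(N-i)/.025;f=round(turn/N/360,4)
            r=[round(float(k@X),2),round(float(k@Y),2),round(float(-k[2]),2),f];rows.append(r)
            p=p+.025*(r[0]*X+r[1]*Y-np.array([0,0,r[2]]));a-=f*360
        print(w,N)
        for i in range(0,N,8):print(' ',str(rows[i:i+8]).replace(' ',''))
E
python3 -c "
from plan import *
plan([(.30,.52,.29,65.9),(.504,.0785,.20,20.4),(.504,.0785,.12,20.4)])"
```

```text
now [0.2659 0.5925 0.2266] psi 65.8 j [-1.22  0.54 -0.    1.54  0.    1.07 -0.07] F [-0.  -0.2 -0. ] open 0.0855 t 0.1
tilt [-0.001 -0.001 -1.   ]
(0.3, 0.52, 0.29, 65.9) 4
  [[-0.61,-0.52,-0.63,np.float64(-0.0)],[-0.61,-0.52,-0.64,np.float64(-0.0)],[-0.61,-0.52,-0.63,np.float64(-0.0)],[-0.6,-0.53,-0.64,np.float64(-0.0)]]
(0.504, 0.0785, 0.2, 20.4) 20
  [[-0.73,-0.64,0.18,np.float64(0.0063)],[-0.76,-0.61,0.18,np.float64(0.0063)],[-0.78,-0.58,0.18,np.float64(0.0063)],[-0.8,-0.55,0.18,np.float64(0.0063)],[-0.83,-0.51,0.18,np.float64(0.0063)],[-0.85,-0.48,0.18,np.float64(0.0063)],[-0.86,-0.45,0.18,np.float64(0.0063)],[-0.88,-0.41,0.18,np.float64(0.0063)]]
  [[-0.9,-0.38,0.18,np.float64(0.0063)],[-0.91,-0.34,0.18,np.float64(0.0063)],[-0.92,-0.31,0.18,np.float64(0.0063)],[-0.93,-0.27,0.18,np.float64(0.0063)],[-0.95,-0.23,0.18,np.float64(0.0063)],[-0.95,-0.19,0.18,np.float64(0.0063)],[-0.96,-0.16,0.18,np.float64(0.0063)],[-0.97,-0.12,0.18,np.float64(0.0063)]]
  [[-0.97,-0.08,0.18,np.float64(0.0063)],[-0.97,-0.04,0.18,np.float64(0.0063)],[-0.97,-0.0,0.18,np.float64(0.0063)],[-0.98,0.03,0.18,np.float64(0.0063)]]
(0.504, 0.0785, 0.12, 20.4) 4
  [[0.0,-0.0,0.8,np.float64(0.0001)],[0.0,-0.0,0.8,np.float64(0.0001)],[0.0,-0.0,0.8,np.float64(0.0001)],[0.0,-0.0,0.8,np.float64(0.0001)]]
```

Request:
drive_tool --pt "-0.61 -0.52 -0.63 0" --pt "-0.61 -0.52 -0.64 0" --pt "-0.61 -0.52 -0.63 0" --pt "-0.6 -0.53 -0.64 0"

```text
t: 0.43
position: [0.3004, 0.5193, 0.2909]
ee_rot: [0.209, 0.978, -0.001, -0.0]
contact_force: [0.4, 0.4, -1.1]
opening: 0.0853
finger_force: 0.0
```

Request:
drive_tool --pt "-0.73 -0.64 0.18 0.0063" --pt "-0.76 -0.61 0.18 0.0063" --pt "-0.78 -0.58 0.18 0.0063" --pt "-0.8 -0.55 0.18 0.0063" --pt "-0.83 -0.51 0.18 0.0063" --pt "-0.85 -0.48 0.18 0.0063" --pt "-0.86 -0.45 0.18 0.0063" --pt "-0.88 -0.41 0.18 0.0063"

```text
t: 1.1
position: [0.3819, 0.3426, 0.2544]
ee_rot: [0.362, 0.932, -0.0, -0.0]
contact_force: [0.8, -0.0, 0.7]
opening: 0.0851
finger_force: 0.0
```

Request:
drive_tool --pt "-0.9 -0.38 0.18 0.0063" --pt "-0.91 -0.34 0.18 0.0063" --pt "-0.92 -0.31 0.18 0.0063" --pt "-0.93 -0.27 0.18 0.0063" --pt "-0.95 -0.23 0.18 0.0063" --pt "-0.95 -0.19 0.18 0.0063" --pt "-0.96 -0.16 0.18 0.0063" --pt "-0.97 -0.12 0.18 0.0063"

```text
t: 1.77
position: [0.4634, 0.1661, 0.2185]
ee_rot: [0.504, 0.864, -0.0, -0.0]
contact_force: [-0.1, -0.0, 0.3]
opening: 0.0854
finger_force: 0.0
```

Request:
drive_tool --pt "-0.97 -0.08 0.18 0.0063" --pt "-0.97 -0.04 0.18 0.0063" --pt "-0.97 0 0.18 0.0063" --pt "-0.98 0.03 0.18 0.0063" --pt "0 0 0 0" --hand 45

```text
t: 2.18
position: [0.5052, 0.0734, 0.2002]
ee_rot: [0.574, 0.819, -0.001, 0.001]
contact_force: [-0.7, 0.0, 0.5]
opening: 0.0449
finger_force: 0.0
```

```bash
python3 -c "
from plan import *
plan([(.504,.0785,.20,20.4),(.504,.0785,.073,20.4,6)])
p,d=snap('scene','s1');save(p,'s1',(150,130,390,300),3)"
```

```text
now [0.5052 0.0734 0.2002] psi 20.0 j [-0.52  0.35  0.35  1.95 -0.15  0.88  0.26] F [-0.7  0.   0.5] open 0.0449 t 2.2
tilt [-0.    -0.003 -1.   ]
(0.504, 0.0785, 0.2, 20.4) 1
  [[0.21,0.03,0.01,np.float64(-0.0011)]]
(0.504, 0.0785, 0.073, 20.4, 6) 6
  [[-0.0,-0.0,0.85,np.float64(-0.0)],[-0.0,-0.0,0.85,np.float64(-0.0)],[-0.0,-0.0,0.84,np.float64(-0.0)],[-0.0,-0.0,0.85,np.float64(-0.0)],[-0.0,-0.0,0.84,np.float64(-0.0)],[-0.0,-0.0,0.85,np.float64(-0.0)]]
```

View pics/s1.png

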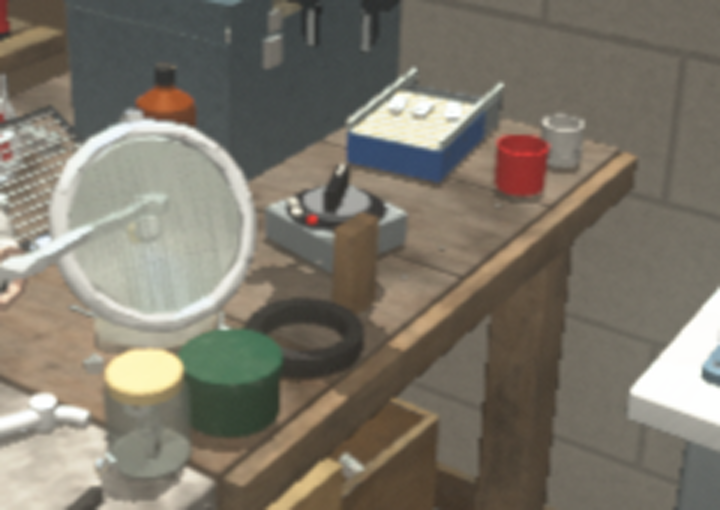

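The scene view shows the knob bar, plate and upright block clear, with free bench between the selector and the plate.

Request:
drive_tool --pt "0.21 0.03 0.85 -0.0011" --pt "0 0 0.85 0" --pt "0 0 0.85 0" --pt "0 0 0.85 0" --pt "0 0 0.85 0" --pt "0 0 0.8 0" --pt "0 0 0 0" --pt "0 0 0 0"

```text
t: 2.9
position: [0.5021, 0.0847, 0.0742]
ee_rot: [0.567, 0.824, -0.001, -0.001]
contact_force: [1.2, -0.0, -0.2]
opening: 0.0451
finger_force: 0.0
```

Request:
drive_tool --pt "0 0 0 0" --pt "0 0 0 0" --pt "0 0 0 0" --pt "0 0 0 0" --pt "0 0 0 0" --hand 0 --squeeze 40

```text
t: 3.32
position: [0.5035, 0.0842, 0.0753]
ee_rot: [0.567, 0.823, 0.0, 0.0]
contact_force: [-0.2, 0.6, 0.8]
opening: -0.0002
finger_force: 0.0
```

Request:
drive_tool --pt "0 0 0 -0.014" --pt "0 0 0 -0.014" --pt "0 0 0 -0.014" --pt "0 0 0 -0.014" --pt "0 0 0 -0.014" --pt "0 0 0 -0.014" --pt "0 0 0 -0.014" --pt "0 0 0 -0.014"

```text
t: 3.98
position: [0.5032, 0.084, 0.0749]
ee_rot: [0.247, 0.969, 0.0, 0.0]
contact_force: [-0.0, -0.4, 0.6]
opening: -0.0002
finger_force: 0.0
```

```bash
python3 -c "
from plan import *
plan([])
p,d=snap('scene','s2');q,e=snap('top','t2');w,f=snap('wrist','w2')
im=np.zeros((600,800,3),np.uint8)
im[:300,:400]=cv2.resize(p[150:225,220:320],(400,300));im[300:,:400]=cv2.resize(q[150:225,230:330],(400,300));im[:300,400:]=cv2.resize(w,(400,300))
cv2.imwrite('pics/c2.png',im[...,::-1])"
```

```text
now [0.5032 0.084  0.0749] psi 61.4 j [-0.32  0.53  0.08  2.01 -0.08  0.6   0.89] F [-0.  -0.4  0.6] open -0.0002 t 4.0
tilt [ 0.  0. -1.]
```

View pics/c2.png

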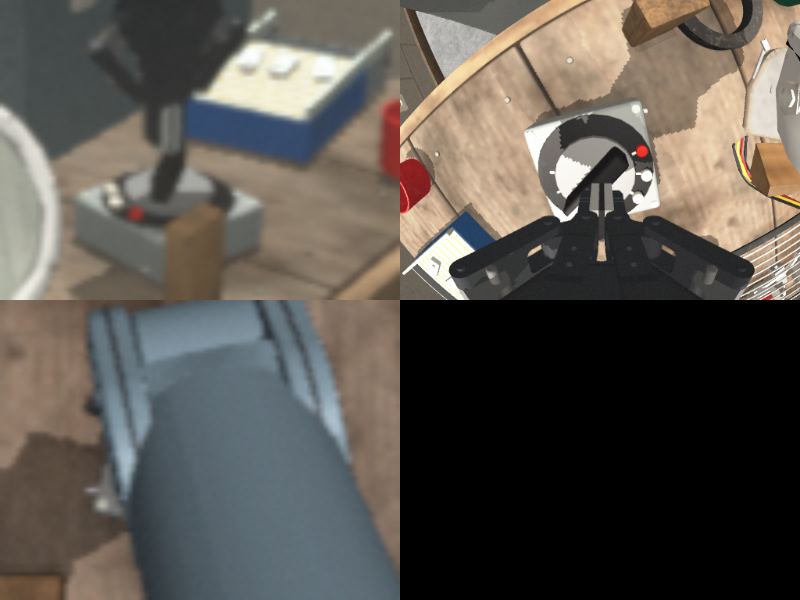

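```bash
cat >> h.py <<'E'
def wcloud(d,pos,q):
    c=calibration('wrist');K=np.array(c['mtx']);M=np.array(c['mount'])
    v,u=np.mgrid[:d.shape[0],:d.shape[1]]
    x=(u-K[0,2]);y=(v-K[1,2]);r=np.hypot(x,y)+1e-9;th=r/K[0,0]
    P=np.stack([x/r*np.tan(th)*d,y/r*np.tan(th)*d,d],-1)
    T=P@M[:3,:3].T+M[:3,3];W=T@R.from_quat(q).as_matrix().T+pos
    T[d==0]=np.nan;W[d==0]=np.nan;return T,W
E
python3 - <<'E'
from h import *
s=state();print(calibration('wrist'))
z=np.load('pics/w2.npz');T,W=wcloud(z['d'],s['position'],s['ee_rot'])
at=lambda x,y:(int((x-400)/400*512),int(y/300*384))
for q in[(642,151),(560,175),(602,172),(612,160),(590,190),(595,215),(600,225),(608,205),(596,195),(630,110),(543,130),(545,245)]:
    u,v=at(*q);print(q,(u,v),'T',T[v,u].round(4),'W',W[v,u].round(4))
w=z['p'];save(w,'w2c',(160,120,360,270),4)
E
```

```text
{'mtx': array([[297.31863964,   0.        , 257.66871039],
       [  0.        , 297.31863964, 191.74370092],
       [  0.        ,   0.        ,   1.        ]]), 'mount': array([[ 2.90484176e-04, -9.52071510e-01, -3.05875391e-01,
         7.88737183e-02],
       [ 9.99999569e-01,  6.90779957e-06,  9.28179708e-04,
         1.49898057e-04],
       [-8.81580531e-04, -3.05875529e-01,  9.52071102e-01,
        -1.45641406e-01],
       [ 0.00000000e+00,  0.00000000e+00,  0.00000000e+00,
         1.00000000e+00]])}
(642, 151) (309, 193) T [0.021  0.0329 0.0318] W [0.5007 0.1229 0.0431]
(560, 175) (204, 224) T [ 0.0007 -0.0345  0.0291] W [0.4859 0.0541 0.0457]
(602, 172) (258, 220) T [0.0143 0.0005 0.0046] W [0.4909 0.0913 0.0702]
(612, 160) (271, 204) T [0.0236 0.0075 0.0049] W [0.4862 0.1019 0.07  ]
(590, 190) (243, 243) T [ 0.0002 -0.008   0.0043] W [0.4992 0.077  0.0706]
(595, 215) (249, 275) T [ 0.0127 -0.0032 -0.047 ] W [0.4906 0.0873 0.1219]
(600, 225) (256, 288) T [ 0.0016 -0.0005 -0.0406] W [0.5016 0.0843 0.1155]
(608, 205) (266, 262) T [ 0.0106  0.0039 -0.0336] W [0.4958 0.0925 0.1084]
(596, 195) (250, 249) T [ 0.0113 -0.0033 -0.0229] W [0.4917 0.0865 0.0978]
(630, 110) (294, 140) T [0.0533 0.0233 0.041 ] W [0.4679 0.1302 0.0338]
(543, 130) (183, 166) T [ 0.037  -0.0483  0.0395] W [0.4475 0.0596 0.0354]
(545, 245) (185, 313) T [ 0.0024 -0.0276 -0.0596] W [0.4877 0.0609 0.1344]
```

View pics/w2c.png

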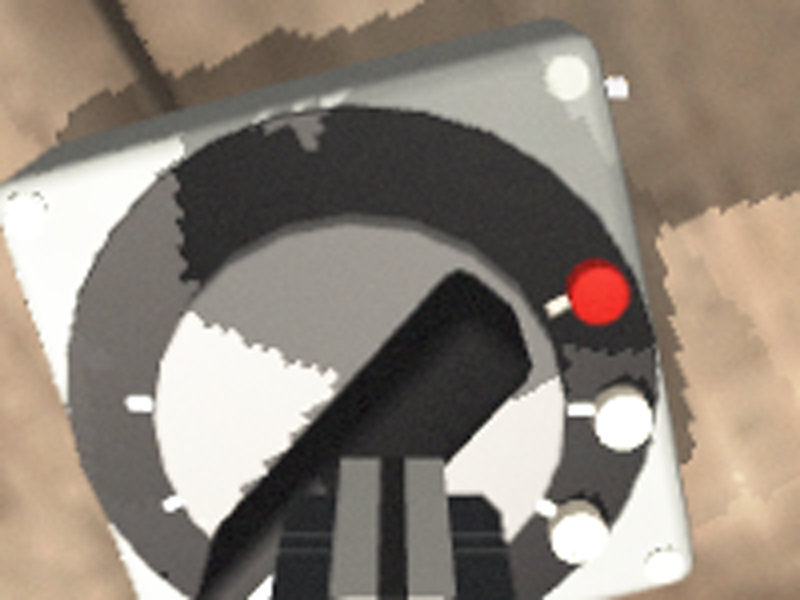

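```bash
python3 - <<'E'
from h import *
s=state()
z=np.load('pics/w2.npz');T,W=wcloud(z['d'],s['position'],s['ee_rot'])
for u in(235,248,257,266,280):
  print(u,[(v,*(T[v,u]*1000).round(0).astype(int)) for v in range(226,275,4)])
z=np.load('pics/s2.npz');W=cloud('scene',z['d'])
for v in range(178,206,3):print(v,[tuple((W[v,u]*1000).round(0).astype(int)) for u in (259,261,263,265)])
E
```

```text
235 [(226, np.int64(0), np.int64(-14), np.int64(29)), (230, np.int64(0), np.int64(-14), np.int64(23)), (234, np.int64(0), np.int64(-13), np.int64(16)), (238, np.int64(1), np.int64(-13), np.int64(9)), (242, np.int64(0), np.int64(-13), np.int64(5)), (246, np.int64(7), np.int64(-11), np.int64(-13)), (250, np.int64(7), np.int64(-11), np.int64(-17)), (254, np.int64(7), np.int64(-11), np.int64(-21)), (258, np.int64(6), np.int64(-10), np.int64(-23)), (262, np.int64(7), np.int64(-10), np.int64(-28)), (266, np.int64(8), np.int64(-10), np.int64(-32)), (270, np.int64(12), np.int64(-9), np.int64(-43)), (274, np.int64(13), np.int64(-9), np.int64(-47))]
248 [(226, np.int64(10), np.int64(-5), np.int64(6)), (230, np.int64(9), np.int64(-5), np.int64(4)), (234, np.int64(11), np.int64(-5), np.int64(-7)), (238, np.int64(12), np.int64(-5), np.int64(-12)), (242, np.int64(11), np.int64(-4), np.int64(-15)), (246, np.int64(11), np.int64(-4), np.int64(-20)), (250, np.int64(12), np.int64(-4), np.int64(-25)), (254, np.int64(12), np.int64(-4), np.int64(-28)), (258, np.int64(12), np.int64(-4), np.int64(-32)), (26
[... 3392 characters left out ...]
), np.int64(82), np.int64(51)), (np.int64(494), np.int64(73), np.int64(47))]
199 [(np.int64(492), np.int64(108), np.int64(52)), (np.int64(487), np.int64(105), np.int64(52)), (np.int64(490), np.int64(90), np.int64(45)), (np.int64(486), np.int64(85), np.int64(44))]
202 [(np.int64(490), np.int64(110), np.int64(43)), (np.int64(486), np.int64(106), np.int64(43)), (np.int64(481), np.int64(102), np.int64(43)), (np.int64(478), np.int64(97), np.int64(41))]
205 [(np.int64(488), np.int64(113), np.int64(35)), (np.int64(480), np.int64(115), np.int64(39)), (np.int64(421), np.int64(196), np.int64(90)), (np.int64(416), np.int64(194), np.int64(90))]<stdin>:7: RuntimeWarning: invalid value encountered in cast
```

```bash
python3 - <<'E'
from plan import *
s=state()
z=np.load('pics/w2.npz');T,W=wcloud(z['d'],s['position'],s['ee_rot'])
m=(abs(W[...,2]-.071)<.003);m[:,:150]=0;m[:,340:]=0;m[:150]=0
P=W[m];print(len(P),np.median(W[m][:,2]),cv2.minAreaRect((P[:,:2]*1000).astype(np.float32)),P[:,:2].min(0),P[:,:2].max(0))
_,_,v=np.linalg.svd(P[:,:2]-P[:,:2].mean(0),full_matrices=False);print(v[0],np.degrees(np.arctan2(v[0][1],v[0][0])))
c=(W[...,0]<.65)
plan([(.504,.0785,.085,20.4)])
E
```

```text
1436 0.07063713203430909 ((500.35333251953125, 78.45068359375), (14.131779670715332, 64.64655303955078), 18.0849666595459) [0.48498201 0.04841015] [0.51534394 0.11026798]
[-0.29268938  0.95620758] 107.01903395890406
now [0.5032 0.084  0.0749] psi 61.0 j [-0.32  0.54  0.09  2.01 -0.08  0.6   0.88] F [ 0.5 -0.5  0.3] open 0.0001 t 4.1
tilt [ 0.  0. -1.]
(0.504, 0.0785, 0.085, 20.4) 6
  [[-0.02,-0.03,-0.07,np.float64(0.0188)],[-0.03,-0.03,-0.07,np.float64(0.0188)],[-0.03,-0.02,-0.07,np.float64(0.0188)],[-0.03,-0.02,-0.07,np.float64(0.0188)],[-0.03,-0.02,-0.06,np.float64(0.0188)],[-0.03,-0.01,-0.07,np.float64(0.0188)]]
```

Request:
drive_tool --pt "-0.02 -0.03 -0.07 0.0192" --pt "-0.03 -0.04 -0.07 0.0192" --pt "-0.03 -0.03 -0.07 0.0192" --pt "-0.03 -0.03 -0.07 0.0192" --pt "-0.03 -0.03 -0.06 0.0192" --pt "-0.03 -0.02 -0.07 0.0192" --pt "0 0 0 0" --pt "0 0 0 0" --hand 45

```text
t: 4.8
position: [0.5029, 0.078, 0.085]
ee_rot: [0.575, 0.818, -0.0, 0.0]
contact_force: [-0.8, 0.2, 0.0]
opening: 0.0449
finger_force: 0.0
```

Request:
drive_tool --pt "0 0 0.5 0" --pt "0 0 0.5 0" --pt "0 0 0.2 0" --pt "0 0 0.1 0" --pt "0 0 0.05 0" --pt "0 0 0 0" --pt "0 0 0 0"

```text
t: 5.38
position: [0.5032, 0.0779, 0.0515]
ee_rot: [0.575, 0.818, 0.0, 0.0]
contact_force: [-0.3, -1.2, 0.2]
opening: 0.0451
finger_force: 0.0
```

Request:
drive_tool --pt "0 0 0 0" --pt "0 0 0 0" --pt "0 0 0 0" --pt "0 0 0 0" --pt "0 0 0 0" --hand 0 --squeeze 40

```text
t: 5.8
position: [0.5024, 0.0777, 0.0516]
ee_rot: [0.576, 0.818, -0.0, -0.0]
contact_force: [-2.3, -1.2, 5.7]
opening: 0.013
finger_force: 39.3
```

Request:
drive_tool --pt "0 0 -0.06 -0.0155" --pt "0 0 0 -0.0155" --pt "0 0 0 -0.0155" --pt "0 0 0 -0.0155" --pt "0 0 0 -0.0155" --pt "0 0 0 -0.0155" --pt "0 0 0 -0.0155" --pt "0 0 0 -0.0155"

```text
t: 6.47
position: [0.5027, 0.0782, 0.0518]
ee_rot: [0.22, 0.976, 0.0, -0.0]
contact_force: [1.8, 1.1, -14.2]
opening: 0.0131
finger_force: 41.4
```

```bash
python3 -c "
from plan import *
plan([]);s=state();print(s['wrist_torque'],s['finger_force'])"
```

```text
now [0.5027 0.0782 0.0518] psi 64.6 j [-0.28  0.58  0.05  2.02 -0.05  0.55  0.93] F [  1.8   1.1 -14.2] open 0.0131 t 6.5
tilt [-0.  0. -1.]
[ 0.57257458 -0.65537188 -0.37974442] 41.36775076389313
```

Request:
drive_tool --pt "0 0 0.04 -0.0155" --pt "0 0 0 -0.0155" --pt "0 0 0 -0.0155" --pt "0 0 0 -0.0155" --pt "0 0 0 -0.0155"

```text
t: 6.88
position: [0.5028, 0.0785, 0.0517]
ee_rot: [-0.022, 1.0, 0.0, 0.0]
contact_force: [0.6, 1.7, -1.5]
opening: 0.0129
finger_force: 43.2
```

Request:
drive_tool --pt "0 0 0 -0.0155" --pt "0 0 0 -0.0155" --pt "0 0 0 -0.0155" --pt "0 0 0 -0.0155" --pt "0 0 0 -0.0155"

```text
t: 7.3
position: [0.5026, 0.0789, 0.0517]
ee_rot: [-0.263, 0.965, 0.0, 0.0]
contact_force: [0.5, 2.8, -1.5]
opening: 0.0128
finger_force: 43.1
```

Request:
drive_tool --pt "0 0 0 0" --pt "0 0 0 0" --pt "0 0 0 0" --pt "0 0 0 0" --pt "0 0 -0.4 0" --pt "0 0 -0.8 0" --pt "0 0 -0.8 0" --pt "0 0 0 0" --hand 45

```text
t: 7.97
position: [0.5053, 0.0784, 0.1055]
ee_rot: [-0.26, 0.966, -0.0, 0.003]
contact_force: [1.1, 0.7, -0.1]
opening: 0.0449
finger_force: 0.0
```

```bash
python3 -c "
from plan import *
plan([(.5025,.0783,.10,-59.4)])
s=state();w,d=snap('wrist','w3');T,W=wcloud(d,s['position'],s['ee_rot'])
m=(abs(W[...,2]-.071)<.0035);m[:,:100]=0;m[:,400:]=0;m[:150]=0
P=W[m];print(len(P),cv2.minAreaRect((P[:,:2]*1000).astype(np.float32)))
save(w,'w3',(130,100,390,290),3)"
```

```text
now [0.5053 0.0784 0.1055] psi 120.1 j [-0.06  0.49 -0.23  1.99  0.17  0.68  1.7 ] F [ 1.1  0.7 -0.1] open 0.0449 t 8.0
tilt [ 0.006  0.001 -1.   ]
(0.5025, 0.0783, 0.1, -59.4) 26
  [[0.0,0.0,0.01,np.float64(0.0192)],[0.0,0.0,0.01,np.float64(0.0192)],[0.0,0.0,0.01,np.float64(0.0192)],[0.0,0.0,0.01,np.float64(0.0192)],[0.01,0.0,0.01,np.float64(0.0192)],[0.0,-0.0,0.01,np.float64(0.0192)],[0.01,-0.0,0.01,np.float64(0.0192)],[0.0,-0.0,0.01,np.float64(0.0192)]]
  [[0.0,-0.0,0.01,np.float64(0.0192)],[0.0,-0.0,0.01,np.float64(0.0192)],[0.0,-0.0,0.01,np.float64(0.0192)],[0.0,-0.0,0.01,np.float64(0.0192)],[0.0,-0.01,0.01,np.float64(0.0192)],[0.0,-0.01,0.01,np.float64(0.0192)],[0.0,-0.01,0.01,np.float64(0.0192)],[0.0,-0.01,0.01,np.float64(0.0192)]]
  [[0.0,-0.01,0.01,np.float64(0.0192)],[0.0,-0.01,0.01,np.float64(0.0192)],[0.0,-0.0,0.0,np.float64(0.0192)],[0.0,-0.01,0.01,np.float64(0.0192)],[0.0,-0.01,0.0,np.float64(0.0192)],[0.0,-0.0,0.01,np.float64(0.0192)],[-0.0,-0.01,0.0,np.float64(0.0192)],[-0.0,-0.0,0.01,np.float64(0.0192)]]
  [[-0.0,-0.01,0.0,np.float64(0.0192)],[-0.01,-0.0,0.01,np.float64(0.0192)]]
1890 ((614.787353515625, 113.40873718261719), (233.26290893554688, 202.9080810546875), 60.08839797973633)
```

View pics/w3.png

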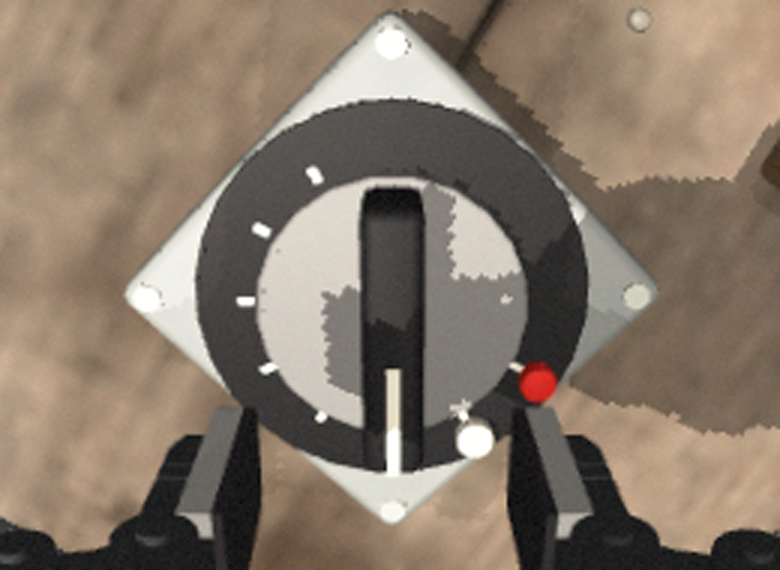

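Request:
drive_tool --pt "0 0 0 0.0192" --pt "0 0 0 0.0192" --pt "0 0 0 0.0192" --pt "0 0 0 0.0192" --pt "0 0 0 0.0192" --pt "0 0 0 0.0192" --pt "0 0 0 0.0192" --pt "0 0 0 0.0192"

```text
t: 8.68
position: [0.5024, 0.0778, 0.1013]
ee_rot: [0.221, 0.975, -0.0, -0.0]
contact_force: [0.6, 0.0, -0.4]
opening: 0.0449
finger_force: 0.0
```

Request:
drive_tool --pt "0 0 0 0.0192" --pt "0 0 0 0.0192" --pt "0 0 0 0.0192" --pt "0 0 0 0.0192" --pt "0 0 0 0.0192" --pt "0 0 0 0.0192" --pt "0 0 0 0.0192" --pt "0 0 0 0.0192"

```text
t: 9.35
position: [0.5024, 0.0778, 0.1014]
ee_rot: [0.648, 0.762, -0.0, -0.0]
contact_force: [0.4, 0.4, 0.3]
opening: 0.0448
finger_force: 0.0
```

Request:
drive_tool --pt "0 0 0 0.0192" --pt "0 0 0 0.0192" --pt "0 0 0 0.0192" --pt "0 0 0 0.0192" --pt "0 0 0 0.0192" --pt "0 0 0 0.0192" --pt "0 0 0 0.0192" --pt "0 0 0 0.0192"

```text
t: 10.02
position: [0.5024, 0.0779, 0.1014]
ee_rot: [0.928, 0.374, -0.0, -0.0]
contact_force: [0.2, -0.8, -0.3]
opening: 0.045
finger_force: 0.0
```

Request:
drive_tool --pt "0 0 0 0.0192" --pt "0 0 0 0.0192" --pt "0 0 0 0" --pt "0 0 0 0" --pt "0 0 0 0"

```text
t: 10.43
position: [0.5026, 0.0779, 0.1015]
ee_rot: [0.964, 0.264, -0.0, 0.0]
contact_force: [1.4, 0.5, -0.4]
opening: 0.0452
finger_force: 0.0
```

```bash
python3 -c "
from plan import *
plan([(.5027,.0785,.0525,-59.4,5)])"
```

```text
now [0.5026 0.0779 0.1015] psi -59.4 j [-0.69  0.55  0.58  2.03 -0.47  0.69 -0.85] F [ 1.4  0.5 -0.4] open 0.0452 t 10.4
tilt [-0. -0. -1.]
(0.5027, 0.0785, 0.0525, -59.4, 5) 5
  [[0.0,-0.0,0.39,np.float64(0.0)],[0.0,-0.0,0.39,np.float64(0.0)],[0.0,-0.01,0.39,np.float64(0.0)],[0.01,-0.0,0.4,np.float64(0.0)],[0.0,-0.01,0.39,np.float64(0.0)]]
```

Request:
drive_tool --pt "0 0 0.4 0" --pt "0 0 0.4 0" --pt "0 0 0.4 0" --pt "0 0 0.4 0" --pt "0 0 0.36 0" --pt "0 0 0 0" --pt "0 0 0 0"

```text
t: 11.02
position: [0.5023, 0.0775, 0.0519]
ee_rot: [0.965, 0.262, -0.001, 0.0]
contact_force: [-0.4, -0.6, 0.2]
opening: 0.0448
finger_force: 0.0
```

Request:
drive_tool --pt "0 0 0 0" --pt "0 0 0 0" --pt "0 0 0 0" --pt "0 0 0 0" --pt "0 0 0 0" --hand 0

```text
t: 11.43
position: [0.5028, 0.0787, 0.0533]
ee_rot: [0.965, 0.263, 0.0, -0.001]
contact_force: [-2.8, 1.5, 5.2]
opening: 0.0132
finger_force: 40.6
```

Request:
drive_tool --pt "0 0 0 -0.014" --pt "0 0 0 -0.014" --pt "0 0 0 -0.014" --pt "0 0 0 -0.014" --pt "0 0 0 -0.014" --pt "0 0 0 -0.014"

```text
t: 11.93
position: [0.5025, 0.0791, 0.0533]
ee_rot: [0.862, 0.507, 0.0, -0.001]
contact_force: [-3.4, 2.5, 5.0]
opening: 0.0126
finger_force: 40.7
```

Request:
drive_tool --pt "0 0 0 -0.014" --pt "0 0 0 -0.014" --pt "0 0 0 -0.014" --pt "0 0 0 -0.014" --pt "0 0 0 -0.014" --pt "0 0 0 -0.014" --pt "0 0 0 0" --pt "0 0 0 0"

```text
t: 12.6
position: [0.5021, 0.0792, 0.0532]
ee_rot: [0.701, 0.713, 0.0, -0.001]
contact_force: [-4.6, 3.4, 6.9]
opening: 0.013
finger_force: 40.8
```

Request:
drive_tool --pt "0 0 0 0" --pt "0 0 0 0" --pt "0 0 0 0" --pt "0 0 -0.5 0" --pt "0 0 -0.9 0" --pt "0 0 -0.9 0" --pt "0 0 0 0" --pt "0 0 0 0" --hand 60

```text
t: 13.27
position: [0.504, 0.0779, 0.1111]
ee_rot: [0.701, 0.713, 0.001, 0.001]
contact_force: [-0.6, 0.7, -0.2]
opening: 0.0601
finger_force: 0.0
```

```bash
python3 -c "
from plan import *
plan([(.44,.14,.16,90),(.4132,.1815,.16,90),(.4132,.1815,.075,90,5)])
s=state();w,d=snap('wrist','w4')
save(w,'w4',(130,100,390,290),3)"
```

```text
now [0.504  0.0779 0.1111] psi 0.9 j [-0.46  0.48  0.28  2.01 -0.2   0.67 -0.04] F [-0.6  0.7 -0.2] open 0.0601 t 13.3
tilt [ 0.003  0.001 -1.   ]
(0.44, 0.14, 0.16, 90) 13
  [[0.19,-0.19,-0.15,np.float64(-0.019)],[0.22,-0.17,-0.15,np.float64(-0.019)],[0.23,-0.14,-0.15,np.float64(-0.019)],[0.25,-0.11,-0.15,np.float64(-0.019)],[0.26,-0.08,-0.15,np.float64(-0.019)],[0.27,-0.05,-0.15,np.float64(-0.019)],[0.28,-0.02,-0.15,np.float64(-0.019)],[0.27,0.01,-0.15,np.float64(-0.019)]]
  [[0.27,0.05,-0.15,np.float64(-0.019)],[0.27,0.08,-0.15,np.float64(-0.019)],[0.25,0.11,-0.15,np.float64(-0.019)],[0.24,0.14,-0.15,np.float64(-0.019)],[0.22,0.16,-0.15,np.float64(-0.019)]]
(0.4132, 0.1815, 0.16, 90) 2
  [[0.54,0.83,-0.0,np.float64(-0.0002)],[0.54,0.83,-0.0,np.float64(-0.0002)]]
(0.4132, 0.1815, 0.075, 90, 5) 5
  [[-0.0,-0.0,0.68,np.float64(-0.0)],[-0.0,-0.0,0.68,np.float64(-0.0)],[-0.0,-0.0,0.68,np.float64(-0.0)],[-0.0,-0.0,0.68,np.float64(-0.0)],[-0.0,-0.0,0.68,np.float64(-0.0)]]
```

View pics/w4.png

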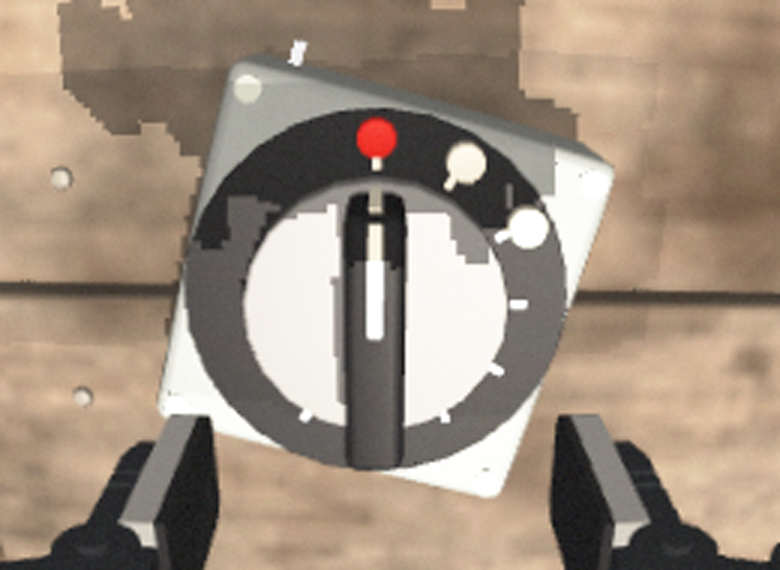

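Request:
drive_tool --pt "0.19 -0.19 -0.25 -0.019" --pt "0.22 -0.17 -0.25 -0.019" --pt "0.23 -0.14 -0.25 -0.019" --pt "0.25 -0.11 -0.25 -0.019" --pt "0.26 -0.08 -0.15 -0.019" --pt "0.27 -0.05 -0.15 -0.019" --pt "0.28 -0.02 -0.15 -0.019" --pt "0.27 0.01 -0.15 -0.019" --hand 70

```text
t: 13.98
position: [0.4626, 0.116, 0.1491]
ee_rot: [0.293, 0.956, -0.001, -0.001]
contact_force: [0.2, -0.4, -0.1]
opening: 0.0702
finger_force: 0.0
```

Request:
drive_tool --pt "0.27 0.05 -0.1 -0.019" --pt "0.27 0.08 -0.1 -0.019" --pt "0.25 0.11 -0.1 -0.019" --pt "0.24 0.14 -0.05 -0.019" --pt "0.22 0.16 -0.05 -0.019" --pt "0.54 0.83 0 0" --pt "0.54 0.83 0 0" --pt "0 0 0 0"

```text
t: 14.65
position: [0.4088, 0.1851, 0.159]
ee_rot: [-0.001, 1.0, 0.001, -0.002]
contact_force: [0.4, -0.7, -0.4]
opening: 0.0703
finger_force: 0.0
```

Request:
drive_tool --pt "0 0 0 0" --pt "0 0 0 0"

```text
t: 14.82
position: [0.4118, 0.1809, 0.1594]
ee_rot: [0.001, 1.0, -0.0, -0.001]
contact_force: [0.9, 0.5, 0.7]
opening: 0.0703
finger_force: 0.0
```

```bash
python3 -c "
from plan import *
s=state()
w,d=snap('wrist','w5');T,W=wcloud(d,s['position'],s['ee_rot'])
m=(abs(W[...,2]-.09)<.004)&(abs(W[...,0]-.413)<.04)&(abs(W[...,1]-.18)<.05)
P=W[m];print(len(P),P[:,2].mean(),cv2.minAreaRect((P[:,:2]*1000).astype(np.float32)))
plan([(.4132,.1815,.062,90,5)])"
```

```text
1490 0.0887889145727955 ((411.1611022949219, 182.90155029296875), (44.79209899902344, 22.210227966308594), 88.32512664794922)
now [0.412  0.1806 0.1595] psi 89.8 j [-0.42  0.3  -0.11  2.1   0.05  0.74  1.  ] F [ 1.1 -0.2 -0.1] open 0.0702 t 14.9
tilt [-0.001 -0.001 -1.   ]
(0.4132, 0.1815, 0.062, 90, 5) 5
  [[-0.01,0.01,0.78,np.float64(-0.0001)],[-0.01,0.01,0.78,np.float64(-0.0001)],[-0.01,0.01,0.78,np.float64(-0.0001)],[-0.01,0.0,0.78,np.float64(-0.0001)],[-0.01,0.01,0.78,np.float64(-0.0001)]]
```

Request:
drive_tool --pt "0 0.02 0.78 0" --pt "0 0.02 0.78 0" --pt "0 0.02 0.78 0" --pt "0 0 0.78 0" --pt "0 0 0.78 0" --pt "0 0 0 0"

```text
t: 15.37
position: [0.4103, 0.181, 0.0597]
ee_rot: [0.002, 1.0, -0.002, -0.002]
contact_force: [0.1, -0.4, -0.1]
opening: 0.0698
finger_force: 0.0
```

Request:
drive_tool --pt "0 0 0 0" --pt "0 0 0 0" --pt "0 0 0 0" --pt "0 0 0 0" --pt "0 0 -0.1 0" --pt "0 0 -0.1 0" --pt "0 0 0 0" --hand 30 --squeeze 30

```text
t: 15.95
position: [0.4124, 0.1833, 0.0685]
ee_rot: [0.001, 1.0, 0.0, 0.001]
contact_force: [-0.1, -1.1, -1.4]
opening: 0.0442
finger_force: 30.8
```

```bash
python3 -c "
from plan import *
plan([(.412,.182,.165,90),(.45,-.04,.165,90),(.45,-.04,.0625,90,7)])"
```

```text
now [0.4124 0.1833 0.0685] psi 89.8 j [-0.44  0.48 -0.1   2.15  0.09  0.52  0.97] F [-0.1 -1.1 -1.4] open 0.0442 t 15.9
tilt [ 0.001  0.001 -1.   ]
(0.412, 0.182, 0.165, 90) 5
  [[0.0,-0.01,-0.77,np.float64(-0.0001)],[0.0,-0.01,-0.77,np.float64(-0.0001)],[0.01,-0.01,-0.77,np.float64(-0.0001)],[0.0,-0.01,-0.78,np.float64(-0.0001)],[0.01,-0.01,-0.77,np.float64(-0.0001)]]
(0.45, -0.04, 0.165, 90) 10
  [[-0.15,-0.89,-0.0,np.float64(0.0)],[-0.15,-0.89,-0.0,np.float64(0.0)],[-0.15,-0.89,-0.0,np.float64(0.0)],[-0.15,-0.89,-0.0,np.float64(0.0)],[-0.15,-0.89,-0.0,np.float64(0.0)],[-0.15,-0.89,-0.0,np.float64(0.0)],[-0.15,-0.89,-0.0,np.float64(0.0)],[-0.16,-0.88,-0.0,np.float64(0.0)]]
  [[-0.15,-0.89,-0.0,np.float64(0.0)],[-0.16,-0.88,-0.0,np.float64(0.0)]]
(0.45, -0.04, 0.0625, 90, 7) 7
  [[0.0,-0.0,0.59,np.float64(0.0)],[0.0,-0.0,0.58,np.float64(0.0)],[0.0,-0.0,0.59,np.float64(0.0)],[0.0,-0.0,0.58,np.float64(0.0)],[0.0,-0.0,0.59,np.float64(0.0)],[0.0,-0.0,0.58,np.float64(0.0)],[0.0,-0.0,0.59,np.float64(0.0)]]
```

Request:
drive_tool --pt "0 0 -0.77 0" --pt "0 0 -0.77 0" --pt "0 0 -0.77 0" --pt "0 0 -0.77 0" --pt "0 0 -0.77 0"

```text
t: 16.37
position: [0.4118, 0.1829, 0.165]
ee_rot: [0.001, 1.0, -0.0, 0.0]
contact_force: [-0.2, -1.1, -0.6]
opening: 0.0445
finger_force: 31.3
```

Request:
drive_tool --pt "-0.15 -0.6 0 0" --pt "-0.15 -0.9 0 0" --pt "-0.15 -0.9 0 0" --pt "-0.15 -0.9 0 0" --pt "-0.15 -0.9 0 0" --pt "-0.15 -0.9 0 0" --pt "-0.15 -0.9 0 0" --pt "-0.15 -0.9 0 0"

```text
t: 17.03
position: [0.4414, 0.0094, 0.1641]
ee_rot: [0.001, 1.0, 0.0, 0.0]
contact_force: [0.7, -0.1, -1.0]
opening: 0.0445
finger_force: 31.4
```

Request:
drive_tool --pt "-0.15 -0.9 0 0" --pt "-0.15 -0.9 0 0" --pt "0 -0.2 0.2 0" --pt "0 0 0.6 0" --pt "0 0 0.6 0" --pt "0 0 0.6 0" --pt "0 0 0.6 0" --pt "0 0 0.6 0"

```text
t: 17.7
position: [0.4488, -0.039, 0.0832]
ee_rot: [0.001, 1.0, 0.0, 0.0]
contact_force: [0.1, -0.8, -1.9]
opening: 0.0446
finger_force: 31.4
```

Request:
drive_tool --pt "0 0 0.4 0" --pt "0 0 0 0" --pt "0 0 0 0" --pt "0 0 0 0"

```text
t: 18.03
position: [0.4494, -0.0394, 0.0745]
ee_rot: [0.001, 1.0, 0.0, 0.0]
contact_force: [-0.3, -0.7, -0.9]
opening: 0.0444
finger_force: 31.3
```

```bash
python3 -c "
from plan import *
plan([(.45,-.04,.063,90,2)])"
```

```text
now [ 0.4494 -0.0394  0.0745] psi 89.9 j [-0.01  0.46 -0.01  2.15  0.01  0.52  1.55] F [-0.3 -0.7 -0.9] open 0.0444 t 18.0
tilt [ 0.001  0.    -1.   ]
(0.45, -0.04, 0.063, 90, 2) 2
  [[-0.01,-0.01,0.23,np.float64(-0.0002)],[-0.01,-0.01,0.23,np.float64(-0.0002)]]
```

Request:
drive_tool --pt "0 0 0.2 0" --pt "0 0 0.16 0" --pt "0 0 0.08 0" --pt "0 0 0 0"

```text
t: 18.37
position: [0.4493, -0.0397, 0.0634]
ee_rot: [0.002, 1.0, -0.0, 0.0]
contact_force: [-0.6, -0.6, 7.4]
opening: 0.0445
finger_force: 32.3
```

Request:
drive_tool --pt "0 0 0.04 0" --pt "0 0 0 0" --pt "0 0 0 0"

```text
t: 18.62
position: [0.4497, -0.0398, 0.0633]
ee_rot: [0.002, 1.0, -0.0, 0.001]
contact_force: [-3.8, -0.5, 20.3]
opening: 0.0443
finger_force: 34.0
```

Request:
drive_tool --pt "0 0 -0.04 0" --pt "0 0 0 0" --pt "0 0 0 0" --pt "0 0 -0.5 0" --pt "0 0 -0.9 0" --pt "0 0 -0.9 0" --pt "0 0 -0.3 0" --pt "0 0 0 0" --hand 60

```text
t: 19.28
position: [0.4503, -0.0396, 0.1293]
ee_rot: [0.001, 1.0, 0.0, 0.002]
contact_force: [-1.2, 0.9, 0.2]
opening: 0.06
finger_force: 0.0
```

```bash
python3 -c "
from plan import *
s=state()
w,d=snap('wrist','w6');T,W=wcloud(d,s['position'],s['ee_rot'])
m=(abs(W[...,2]-.09)<.004)&(abs(W[...,0]-.45)<.04)&(abs(W[...,1]+.04)<.05)
P=W[m];print(len(P),P[:,2].mean(),cv2.minAreaRect((P[:,:2]*1000).astype(np.float32)))
plan([(.405,-.04,.13,90,3),(.405,-.04,.078,90,4)])"
```

```text
1922 0.08879769482933741 ((448.62591552734375, -39.461761474609375), (45.174835205078125, 21.670141220092773), 89.45130157470703)
now [ 0.4494 -0.0395  0.1281] psi 89.9 j [-0.01  0.36 -0.01  2.13  0.    0.65  1.55] F [ 0.2 -0.  -0.4] open 0.0601 t 19.3
tilt [ 0.002  0.    -1.   ]
(0.405, -0.04, 0.13, 90, 3) 3
  [[0.59,-0.01,-0.03,np.float64(-0.0001)],[0.59,-0.01,-0.02,np.float64(-0.0001)],[0.6,-0.0,-0.03,np.float64(-0.0001)]]
(0.405, -0.04, 0.078, 90, 4) 4
  [[-0.0,-0.0,0.52,np.float64(-0.0)],[-0.0,-0.0,0.52,np.float64(-0.0)],[-0.0,-0.0,0.52,np.float64(-0.0)],[-0.0,-0.0,0.52,np.float64(-0.0)]]
```

Request:
drive_tool --pt "0.59 0 -0.02 0" --pt "0.59 0 0 0" --pt "0.6 0 0 0" --pt "0 0 0 0" --pt "0 0 0 0" --hand 0

```text
t: 19.75
position: [0.4035, -0.0394, 0.1274]
ee_rot: [0.001, 1.0, -0.0, -0.001]
contact_force: [-0.1, 0.3, -0.3]
opening: 0.0005
finger_force: 0.0
```

Request:
drive_tool --pt "0 0 0.52 0" --pt "0 0 0.52 0" --pt "0 0 0.52 0" --pt "0 0 0.52 0" --pt "0 0 0 0" --pt "0 0 0 0"

```text
t: 20.25
position: [0.4045, -0.0393, 0.0758]
ee_rot: [0.001, 1.0, 0.0, -0.001]
contact_force: [-0.8, -0.4, -0.0]
opening: 0.0001
finger_force: 0.0
```

Request:
drive_tool --pt "-0.3 0 0 0" --pt "-0.3 0 0 0" --pt "-0.3 0 0 0" --pt "-0.2 0 0 0" --pt "-0.2 0 0 0" --pt "-0.2 0 0 0" --pt "-0.2 0 0 0"

```text
t: 20.83
position: [0.4474, -0.0396, 0.0765]
ee_rot: [0.001, 1.0, -0.0, 0.0]
contact_force: [-0.1, -0.3, -0.1]
opening: 0.0
finger_force: 0.0
```

```bash
cat > blk.py <<'E'
from plan import *
plan([])
p,d=snap('top','tb%d'%int(state()['t']*10));W=cloud('top',d)
for lo,hi in((.012,.035),(.035,.06),(.06,.1)):
    m=(W[...,2]>lo)&(W[...,2]<hi)&(W[...,0]>.38)&(W[...,0]<.62)&(W[...,1]<.005)&(W[...,1]>-.085)
    P=W[m];print(lo,len(P),P[:,2].mean() if len(P) else '',cv2.minAreaRect((P[:,:2]*1000).astype(np.float32)) if len(P)>3 else '')
E
python3 blk.py
```

```text
now [ 0.4474 -0.0396  0.0765] psi 89.8 j [-0.01  0.46 -0.01  2.16  0.01  0.53  1.55] F [-0.1 -0.3 -0.1] open 0.0 t 20.8
tilt [ 0. -0. -1.]
0.012 0  
0.035 5 0.0500602063268477 ((470.4055480957031, -17.540620803833008), (0.35459092259407043, 7.341923713684082), 86.56929016113281)
0.06 38 0.08719825631238487 ((476.83917236328125, -22.48143768310547), (10.711206436157227, 23.877948760986328), 52.753326416015625)
```

Request:
drive_tool --pt "-0.2 0 0 0" --pt "-0.2 0 0 0" --pt "-0.2 0 0 0" --pt "-0.2 0 0 0" --pt "0 0 0 0" --pt "0 0 0 0" --pt "0 0 0 0" --pt "0 0 0 0"

```text
t: 21.55
position: [0.4665, -0.0396, 0.0763]
ee_rot: [0.001, 1.0, -0.0, -0.0]
contact_force: [-0.2, -0.5, -0.1]
opening: 0.0003
finger_force: 0.0
```

Request:
drive_tool --pt "0 0 -0.8 0" --pt "0 0 -0.8 0" --pt "0 0 -0.8 0" --pt "0 0 -0.6 0" --pt "0 0 0 0" --hand 70

```text
t: 21.97
position: [0.4686, -0.0397, 0.1541]
ee_rot: [0.001, 1.0, -0.0, 0.002]
contact_force: [-0.0, -0.1, 0.0]
opening: 0.0608
finger_force: 0.0
```

```bash
cat > wb.py <<'E'
from plan import *
s=state();w,d=snap('wrist','wb%d'%int(s['t']*10));T,W=wcloud(d,s['position'],s['ee_rot'])
for lo,hi in((.015,.03),(.035,.06),(.07,.1)):
    m=(W[...,2]>lo)&(W[...,2]<hi)&(W[...,0]>.38)&(W[...,0]<.62)&(W[...,1]<.005)&(W[...,1]>-.085)
    P=W[m];print(lo,len(P),P[:,2].mean() if len(P) else '',cv2.minAreaRect((P[:,:2]*1000).astype(np.float32)) if len(P)>3 else '')
plan([])
E
python3 wb.py; python3 blk.py
```

```text
0.015 3583 0.020810141225673612 ((508.01531982421875, -39.30010986328125), (45.35158157348633, 89.9577407836914), 89.85575866699219)
0.035 0  
0.07 0  
now [ 0.4678 -0.0397  0.1526] psi 89.8 j [-0.01  0.34 -0.01  2.07  0.    0.73  1.55] F [-0.9 -0.4 -0.2] open 0.0675 t 22.0
tilt [ 0.003 -0.    -1.   ]
now [ 0.4678 -0.0397  0.1526] psi 89.8 j [-0.01  0.34 -0.01  2.07  0.    0.73  1.55] F [-0.9 -0.4 -0.2] open 0.0675 t 22.0
tilt [ 0.003 -0.    -1.   ]
0.012 342 0.022935792464194693 ((522.5999755859375, -39.14547348022461), (43.77204513549805, 62.27629470825195), 89.43067932128906)
0.035 0  
0.06 0
```

Request:
drive_tool --pt "-0.53 0.01 0.4 0" --pt "-0.53 0.01 0.8 0" --pt "-0.54 0 0.8 0" --pt "0 0 0.8 0" --pt "0 0 0.8 0" --pt "0 0 0.7 0" --pt "0 0 0.5 0" --pt "0 0 0 0"

```text
t: 22.73
position: [0.5037, -0.039, 0.028]
ee_rot: [0.001, 1.0, 0.0, -0.003]
contact_force: [0.3, 0.9, -0.0]
opening: 0.0701
finger_force: 0.0
```

Request:
drive_tool --pt "0 0 0.2 0" --pt "0 0 0 0" --pt "0 0 0 0"

```text
t: 22.98
position: [0.5071, -0.0392, 0.0267]
ee_rot: [0.001, 1.0, -0.0, 0.0]
contact_force: [0.4, 0.7, 0.5]
opening: 0.0698
finger_force: 0.0
```

```bash
python3 - <<'E'
from plan import *
plan([(.5075,-.0393,.012,90,2)])
# finger tip depth at 70 mm opening, from scene camera
w,d=snap('wrist','wf');s=state();T,W=wcloud(d,s['position'],s['ee_rot'])
for lo,hi in((-.06,-.03),(.03,.06)):
    m=(T[...,1]>lo)&(T[...,1]<hi)&(abs(T[...,0])<.014)&(T[...,2]>-.05)
    z=T[...,2][m];print(np.histogram(z*1000,bins=range(-50,60,5)))
E
```

```text
now [ 0.5071 -0.0392  0.0267] psi 89.8 j [-0.01  0.62 -0.01  2.02  0.01  0.5   1.55] F [0.4 0.7 0.5] open 0.0698 t 23.0
tilt [ 0. -0. -1.]
(0.5075, -0.0393, 0.012, 90, 2) 2
  [[-0.01,-0.0,0.29,np.float64(-0.0002)],[-0.01,-0.0,0.3,np.float64(-0.0002)]]
(array([ 299,  275,  279,  245,  229,  212,  166,   80,    5,    9,    9,
          6,   11,   13,   21, 1659,    0,    0,    0,    0,    0]), array([-50, -45, -40, -35, -30, -25, -20, -15, -10,  -5,   0,   5,  10,
        15,  20,  25,  30,  35,  40,  45,  50,  55]))
(array([ 302,  278,  273,  244,  233,  204,  162,   78,    1,    0,    0,
          0,    0,    5,   11, 1657,    0,    0,    0,    0,    0]), array([-50, -45, -40, -35, -30, -25, -20, -15, -10,  -5,   0,   5,  10,
        15,  20,  25,  30,  35,  40,  45,  50,  55]))
```

Request:
drive_tool --pt "0 0 0.4 0" --pt "0 0 0.3 0" --pt "0 0 0.15 0" --pt "0 0 0 0" --pt "0 0 0 0"

```text
t: 23.45
position: [0.5065, -0.0392, 0.0047]
ee_rot: [0.001, 1.0, -0.0, -0.0]
contact_force: [0.3, -0.1, 0.3]
opening: 0.07
finger_force: 0.0
```

Request:
drive_tool --pt "0 0 0 0" --pt "0 0 0 0" --pt "0 0 0 0" --pt "0 0 0 0" --pt "0 0 0 0" --hand 30 --squeeze 45

```text
t: 23.87
position: [0.5072, -0.0392, 0.0057]
ee_rot: [0.001, 1.0, -0.0, 0.0]
contact_force: [-1.8, 0.0, 4.8]
opening: 0.0438
finger_force: 46.5
```

Request:
drive_tool --pt "0 0 -0.2 0" --pt "0 0 -0.8 0" --pt "0 0 -0.9 0" --pt "0 0 -0.9 0" --pt "0 0 -0.9 0" --pt "0 0 0 0" --pt "0 0 0 0"

```text
t: 24.45
position: [0.5078, -0.0392, 0.0987]
ee_rot: [0.001, 1.0, -0.0, 0.001]
contact_force: [-0.5, -0.0, -1.3]
opening: 0.044
finger_force: 46.4
```

```bash
python3 - <<'E'
from plan import *
o=np.array([.5535,-.1646]);y=np.array([-.1276,.9918])
a=o+.05*y;b=o-.06*y;print(a,b)
plan([(*a,.095,97.33),(*a,.046,97.33,4)])
w,d=snap('wrist','wg');s=state();T,W=wcloud(d,s['position'],s['ee_rot'])
m=(T[...,2]>-.03)&(T[...,2]<.03)&(abs(T[...,1])<.03)&(abs(T[...,0])<.06)
P=T[m];print('block in tool: z pct',np.percentile(P[:,2]*1000,[5,25,50,75,95]),'x',P[:,0].min(),P[:,0].max())
q=(P[:,0]>.02);print(np.median(P[q][:,2]));m2=m&(T[...,0]<-.02);print(np.median(T[...,2][m2]) if m2.any() else None)
E
```

```text
[ 0.54712 -0.11501] [ 0.561156 -0.224108]
now [ 0.5078 -0.0392  0.0987] psi 89.8 j [-0.01  0.49 -0.    2.    0.    0.65  1.55] F [-0.5 -0.  -1.3] open 0.044 t 24.4
tilt [ 0.003 -0.    -1.   ]
(np.float64(0.5471199999999999), np.float64(-0.11501), 0.095, 97.33) 4
  [[-0.4,-0.76,0.04,np.float64(-0.0052)],[-0.37,-0.77,0.04,np.float64(-0.0052)],[-0.34,-0.78,0.03,np.float64(-0.0052)],[-0.32,-0.79,0.04,np.float64(-0.0052)]]
(np.float64(0.5471199999999999), np.float64(-0.11501), 0.046, 97.33, 4) 4
  [[-0.0,0.0,0.49,np.float64(0.0)],[-0.0,0.0,0.49,np.float64(0.0)],[-0.0,0.0,0.49,np.float64(0.0)],[-0.0,0.0,0.49,np.float64(0.0)]]
block in tool: z pct [-17.14485405 -15.76950765 -15.31176991 -14.8271461  -11.87965619] x -0.04635101510575765 0.04385507009610328
-0.01514355720937044
-0.015289995456252592
```

Request:
drive_tool --pt "-0.4 -0.76 0.04 -0.0052" --pt "-0.37 -0.77 0.04 -0.0052" --pt "-0.34 -0.78 0.03 -0.0052" --pt "-0.32 -0.79 0.04 -0.0052" --pt "0 0 0 0" --pt "0 0 0 0"

```text
t: 25.0
position: [0.5452, -0.1161, 0.0923]
ee_rot: [-0.063, 0.998, 0.0, -0.001]
contact_force: [-0.7, 0.0, -1.3]
opening: 0.0436
finger_force: 46.4
```

```bash
python3 - <<'E'
from plan import *
o=np.array([.5535,-.1646]);y=np.array([-.1276,.9918]);x=np.array([.9918,.1276])
w,d=snap('wrist','wh');s=state();T,W=wcloud(d,s['position'],s['ee_rot'])
L=(W[...,:2]-o)
lx=L@x;ly=L@y
for nm,m in(('rail',(abs(W[...,2]-.052)<.003)&(abs(lx)>.045)&(abs(lx)<.065)&(ly<.08)),):
    for sg in(-1,1):
        q=m&(lx*sg>0);print(sg,q.sum(),np.percentile(lx[q],[2,50,98]).round(4) if q.any() else '',np.percentile(ly[q],[2,98]).round(3) if q.any() else '')
m=(abs(W[...,2]-.048)<.003)&(abs(lx)<.045)&(abs(ly)<.07);print('chips',m.sum(),np.percentile(ly[m],[2,50,98]) if m.any() else '')
m=(abs(W[...,2]-.04)<.003)&(abs(lx)<.05)&(ly>-.1)&(ly<.09);print('plate z',np.median(W[...,2][m]),np.percentile(ly[m],[1,99]))
a=o+.05*y
plan([(*a,.0475,97.33,4)])
save(w,'w7',(100,80,420,320),2.4)
E
```

```text
-1 1887 [-0.0608 -0.0582 -0.0552] [-0.117  0.068]
1 468 [0.0501 0.0523 0.0558] [-0.12  -0.021]
chips 2835 [-0.04269385 -0.02123153 -0.00092541]
plate z 0.03919776423704517 [-0.06779599  0.06775849]
now [ 0.545  -0.1147  0.0925] psi 97.3 j [ 0.15  0.57 -0.03  1.88  0.02  0.7   1.8 ] F [-0.3  0.5 -0.8] open 0.0437 t 25.1
tilt [-0.003  0.001 -1.   ]
(np.float64(0.5471199999999999), np.float64(-0.11501), 0.0475, 97.33, 4) 4
  [[-0.02,-0.01,0.45,np.float64(-0.0)],[-0.02,-0.0,0.45,np.float64(-0.0)],[-0.02,-0.01,0.45,np.float64(-0.0)],[-0.02,-0.0,0.45,np.float64(-0.0)]]
```

View pics/w7.png

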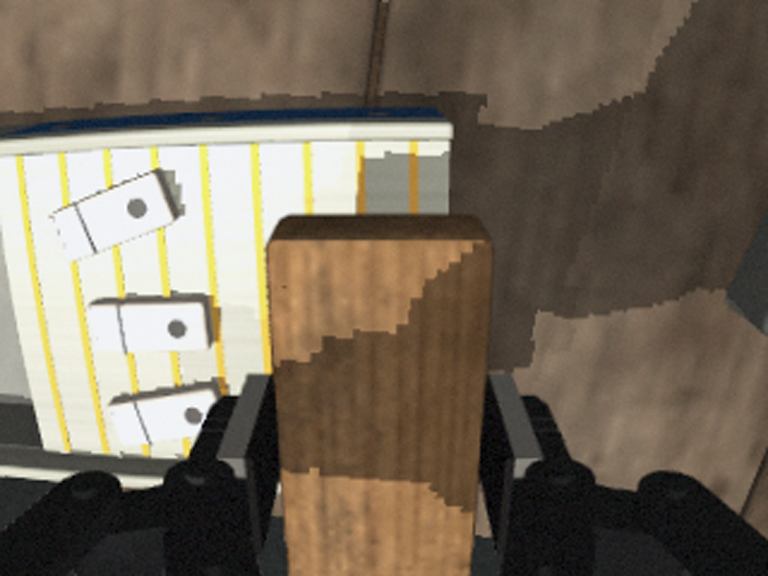

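The block is held level, parallel to the plate's yellow lines, with all three offcuts ahead of it (left) and both rails clear.

Request:
drive_tool --pt "0.03 0 0.45 0" --pt "0.03 0 0.45 0" --pt "0 0 0.45 0" --pt "0 0 0.4 0" --pt "0 0 0 0" --pt "0 0 0 0"

```text
t: 25.55
position: [0.5439, -0.1148, 0.0491]
ee_rot: [-0.064, 0.998, 0.0, -0.001]
contact_force: [0.2, -0.7, -1.1]
opening: 0.0438
finger_force: 46.3
```

Request:
drive_tool --pt "0 0 0.03 0" --pt "0 0 0 0" --pt "0 0 0 0"

```text
t: 25.8
position: [0.5452, -0.1153, 0.0499]
ee_rot: [-0.064, 0.998, -0.0, 0.001]
contact_force: [0.3, -0.3, -1.8]
opening: 0.0437
finger_force: 46.3
```

Request:
drive_tool --pt "0.03 0 0.06 0" --pt "0 0 0.03 0" --pt "0 0 0 0" --pt "0 0 0 0"

```text
t: 26.13
position: [0.544, -0.1153, 0.0472]
ee_rot: [-0.064, 0.998, -0.0, 0.0]
contact_force: [0.2, 0.5, -0.6]
opening: 0.0435
finger_force: 46.3
```

```bash
python3 - <<'E'
from plan import *
o=np.array([.5535,-.1646]);y=np.array([-.1276,.9918]);x=np.array([.9918,.1276])
b=o-.062*y-.003*x
plan([(*b,.048,97.33,14)])
E
```

```text
now [ 0.544  -0.1153  0.0472] psi 97.3 j [ 0.15  0.64 -0.03  1.9   0.03  0.61  1.8 ] F [ 0.2  0.5 -0.6] open 0.0435 t 26.1
tilt [ 0. -0. -1.]
(np.float64(0.5584358), np.float64(-0.2264744), 0.048, 97.33, 14) 14
  [[-0.0,-0.32,-0.0,np.float64(0.0)],[-0.0,-0.32,-0.0,np.float64(0.0)],[-0.0,-0.32,-0.0,np.float64(0.0)],[-0.0,-0.32,-0.0,np.float64(0.0)],[-0.0,-0.32,-0.0,np.float64(0.0)],[-0.0,-0.32,-0.0,np.float64(0.0)],[-0.0,-0.32,-0.0,np.float64(0.0)],[-0.0,-0.32,-0.0,np.float64(0.0)]]
  [[-0.0,-0.32,-0.01,np.float64(0.0)],[-0.0,-0.32,-0.0,np.float64(0.0)],[-0.0,-0.32,-0.01,np.float64(0.0)],[-0.0,-0.32,-0.0,np.float64(0.0)],[-0.0,-0.32,-0.01,np.float64(0.0)],[-0.01,-0.32,-0.0,np.float64(0.0)]]
```

Request:
drive_tool --pt "0 -0.15 0 0" --pt "0 -0.25 0 0" --pt "0 -0.25 0 0" --pt "0 -0.25 0 0" --pt "0 -0.25 0 0" --pt "0 -0.25 0 0" --pt "0 -0.25 0 0" --pt "0 -0.25 0 0"

```text
t: 26.8
position: [0.5502, -0.163, 0.0472]
ee_rot: [-0.064, 0.998, 0.0, 0.0]
contact_force: [-0.3, 1.1, -1.3]
opening: 0.0439
finger_force: 46.4
```

Request:
drive_tool --pt "0 -0.25 0 0" --pt "0 -0.25 0 0" --pt "0 -0.25 0 0" --pt "0 -0.25 0 0" --pt "0 -0.25 0 0" --pt "0 -0.25 0 0" --pt "0 -0.2 0 0" --pt "0 -0.2 0 0"

```text
t: 27.47
position: [0.5561, -0.2104, 0.0471]
ee_rot: [-0.064, 0.998, -0.0, -0.0]
contact_force: [0.2, -0.2, -1.8]
opening: 0.0436
finger_force: 46.4
```

Request:
drive_tool --pt "0 -0.2 0 0" --pt "0 -0.2 0 0" --pt "0 -0.2 0 0" --pt "0 -0.2 0 0" --pt "0 -0.1 0 0" --pt "0 0 0 0" --pt "0 0 0 0"

```text
t: 28.05
position: [0.5601, -0.2339, 0.0495]
ee_rot: [-0.063, 0.998, -0.001, 0.001]
contact_force: [-4.6, 0.6, 16.1]
opening: 0.044
finger_force: 48.2
```

```bash
cat > ch.py <<'E'
from plan import *
o=np.array([.5535,-.1646]);y=np.array([-.1276,.9918]);x=np.array([.9918,.1276])
plan([]);s=state();print('tcp local',(s['position'][:2]-o)@x,(s['position'][:2]-o)@y)
for n in('wrist','scene','top'):
    p,d=snap(n,'c_%s%d'%(n,int(s['t']*10)))
    W=wcloud(d,s['position'],s['ee_rot'])[1] if n=='wrist' else cloud(n,d)
    L=W[...,:2]-o;lx=L@x;ly=L@y
    on=(W[...,2]>.044)&(W[...,2]<.051)&(abs(lx)<.048)&(ly<.068)&(ly>-.07)
    pl=(abs(W[...,2]-.04)<.003)&(abs(lx)<.048)&(ly<.068)&(ly>-.07)
    pan=(W[...,2]>.011)&(W[...,2]<.028)&(abs(lx)<.048)&(ly<-.075)&(ly>-.115)
    fl=(W[...,2]<.009)&(abs(lx)<.048)&(ly<-.075)&(ly>-.115)
    print(n,'on plate',on.sum(),'plate',pl.sum(),'pan objs',pan.sum(),'floor',fl.sum())
E
python3 ch.py
```

```text
now [ 0.5601 -0.2339  0.0495] psi 97.3 j [ 0.34  0.7  -0.03  1.76  0.03  0.68  1.99] F [-4.6  0.6 16.1] open 0.044 t 28.1
tilt [ 0.003 -0.002 -1.   ]
tcp local -0.0022466188223716228 -0.0695568758242372
wrist on plate 92 plate 17616 pan objs 43 floor 2009
scene on plate 44 plate 366 pan objs 0 floor 36
top on plate 132 plate 1234 pan objs 4 floor 14
```

Request:
drive_tool --pt "0 0 -0.3 0" --pt "0 0 -0.7 0" --pt "0 0 -0.9 0" --pt "0 0 -0.9 0" --pt "0 0.4 -0.2 0" --pt "0 0.6 0 0" --pt "0 0.6 0 0" --pt "0 0.6 0 0"

```text
t: 28.87
position: [0.5506, -0.1744, 0.1207]
ee_rot: [-0.065, 0.998, 0.001, -0.001]
contact_force: [-0.2, -0.1, -1.5]
opening: 0.0439
finger_force: 46.4
```

Request:
drive_tool --pt "0 0.6 0 0" --pt "0 0.6 0 0" --pt "0 0.6 0 0" --pt "0 0 0 0" --pt "0 0 0 0"

```text
t: 29.28
position: [0.5451, -0.1301, 0.1208]
ee_rot: [-0.066, 0.998, 0.001, -0.001]
contact_force: [0.7, -0.2, -1.6]
opening: 0.044
finger_force: 46.4
```

```bash
python3 ch.py; python3 - <<'E'
from h import *
import glob
w=np.load(sorted(glob.glob('pics/c_wrist*.npz'))[-1])['p'];p=np.load(sorted(glob.glob('pics/c_scene*.npz'))[-1])['p'];t=np.load(sorted(glob.glob('pics/c_top*.npz'))[-1])['p']
im=np.zeros((600,800,3),np.uint8)
im[:,:400]=cv2.resize(w[60:360,0:200],(400,600),interpolation=cv2.INTER_CUBIC)
im[:300,400:]=cv2.resize(p[145:220,250:350],(400,300),interpolation=cv2.INTER_CUBIC)
im[300:,400:]=cv2.resize(t[130:205,330:430],(400,300),interpolation=cv2.INTER_CUBIC)
cv2.imwrite('pics/last.png',im[...,::-1])
E
```

```text
now [ 0.5451 -0.1301  0.1208] psi 97.5 j [ 0.19  0.53 -0.05  1.86  0.03  0.76  1.83] F [ 0.7 -0.2 -1.6] open 0.044 t 29.3
tilt [-0.003  0.001 -1.   ]
tcp local -0.003940537599245978 0.03524334680122737
wrist on plate 0 plate 9959 pan objs 429 floor 1120
scene on plate 3 plate 389 pan objs 0 floor 36
top on plate 42 plate 378 pan objs 0 floor 0
```

View pics/last.png

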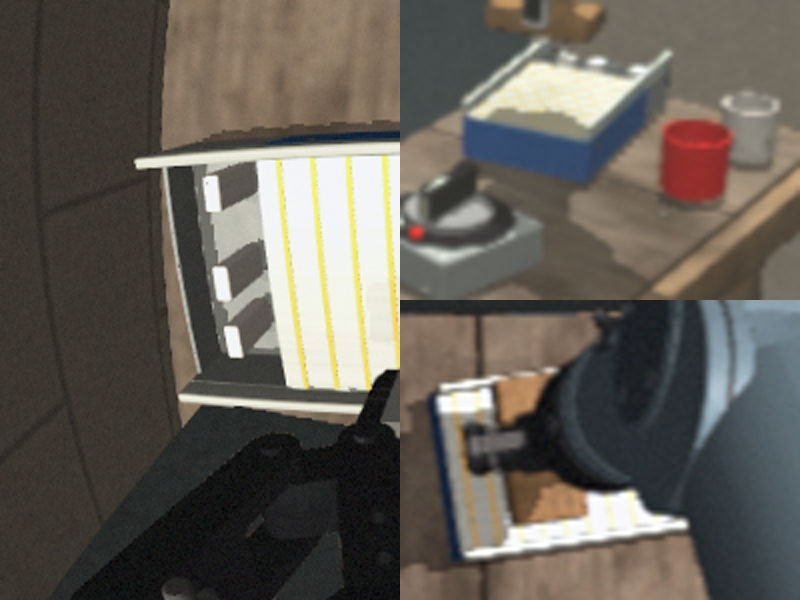

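```bash
python3 - <<'E'
from plan import *
import glob
o=np.array([.5535,-.1646]);y=np.array([-.1276,.9918]);x=np.array([.9918,.1276])
f=sorted(glob.glob('pics/c_wrist*.npz'))[-1];d=np.load(f)['d'];s=state()
W=wcloud(d,s['position'],s['ee_rot'])[1]
for X,Y in[(212,192),(208,180),(222,283),(234,342),(240,185),(245,265),(255,320),(232,240),(180,250)]:
    u,v=X//2,60+Y//2;w=W[v,u];print((X,Y),'local',((w[:2]-o)@x).round(4),((w[:2]-o)@y).round(4),w[2].round(4))
plan([(.515,-.045,.12,90),(.515,-.045,.0065,90,6)])
E
```

```text
(212, 192) local -0.0418 -0.0942 0.0432
(208, 180) local -0.0472 -0.095 0.0442
(222, 283) local -0.0024 -0.0945 0.0444
(234, 342) local 0.0266 -0.0942 0.0435
(240, 185) local -0.0412 -0.0906 0.0227
(245, 265) local -0.0042 -0.0923 0.0247
(255, 320) local 0.0235 -0.0912 0.0252
(232, 240) local -0.0107 -0.1069 0.0062
(180, 250) local -0.0119 -0.1255 0.027
now [ 0.5457 -0.1332  0.1216] psi 97.3 j [ 0.19  0.53 -0.05  1.85  0.03  0.76  1.83] F [-0.   0.1 -0.6] open 0.0436 t 29.4
tilt [-0.001 -0.    -1.   ]
(0.515, -0.045, 0.12, 90) 4
  [[0.19,0.91,0.02,np.float64(0.0051)],[0.22,0.91,0.01,np.float64(0.0051)],[0.25,0.9,0.02,np.float64(0.0051)],[0.29,0.89,0.01,np.float64(0.0051)]]
(0.515, -0.045, 0.0065, 90, 6) 6
  [[-0.0,0.0,0.76,np.float64(-0.0)],[-0.0,0.0,0.76,np.float64(-0.0)],[-0.0,0.0,0.76,np.float64(-0.0)],[-0.0,0.0,0.75,np.float64(-0.0)],[-0.0,0.0,0.76,np.float64(-0.0)],[-0.0,0.0,0.75,np.float64(-0.0)]]
```

All three offcuts stand on end on the pan floor (tops at 44 mm, 22 mm past the plate edge), and the plate is empty. Next I'll put the block down beside the plate.

Request:
drive_tool --pt "0.19 0.91 0 0.0051" --pt "0.22 0.91 0 0.0051" --pt "0.25 0.9 0 0.0051" --pt "0.29 0.85 0 0.0051" --pt "0 0 0 0" --pt "0 0 0.7 0" --pt "0 0 0.8 0" --pt "0 0 0.8 0"

```text
t: 30.1
position: [0.5161, -0.0466, 0.0643]
ee_rot: [0.001, 1.0, -0.0, 0.001]
contact_force: [-0.9, 0.2, -0.7]
opening: 0.0438
finger_force: 46.4
```

Request:
drive_tool --pt "0 0 0.8 0" --pt "0 0 0.7 0" --pt "0 0 0.4 0" --pt "0 0 0.2 0" --pt "0 0 0 0" --pt "0 0 0 0"

```text
t: 30.6
position: [0.5158, -0.0459, 0.0126]
ee_rot: [0.0, 1.0, -0.0, 0.0]
contact_force: [-0.4, 0.1, -0.9]
opening: 0.0437
finger_force: 46.4
```

```bash
python3 -c "
from plan import *
plan([])"
```

```text
now [ 0.5158 -0.0459  0.0126] psi 90.0 j [ 0.02  0.66 -0.02  2.    0.03  0.48  1.54] F [-0.4  0.1 -0.9] open 0.0437 t 30.6
tilt [ 0.001 -0.    -1.   ]
```

Request:
drive_tool --pt "0 0 0.14 0" --pt "0 0 0.1 0" --pt "0 0 0.03 0" --pt "0 0 0 0" --pt "0 0 0 0"

```text
t: 31.02
position: [0.5156, -0.0455, 0.0057]
ee_rot: [0.0, 1.0, -0.0, 0.0]
contact_force: [-0.2, 0.2, 0.9]
opening: 0.0435
finger_force: 46.6
```

Request:
drive_tool --pt "0 0 0 0" --pt "0 0 0 0" --pt "0 0 0 0" --pt "0 0 -0.2 0" --pt "0 0 -0.8 0" --pt "0 0 -0.9 0" --pt "0 0 -0.9 0" --pt "0 0 -0.9 0" --hand 62

```text
t: 31.68
position: [0.5152, -0.0455, 0.0992]
ee_rot: [0.0, 1.0, -0.0, -0.0]
contact_force: [0.2, -0.9, -0.4]
opening: 0.0621
finger_force: 0.0
```

Request:
drive_tool --pt "0 0 -0.9 0" --pt "0 0 -0.9 0" --pt "0 0 -0.9 0" --pt "0 0 0 0" --pt "0 0 0 0" --pt "0 0 0 0"

```text
t: 32.18
position: [0.5149, -0.0455, 0.1651]
ee_rot: [0.0, 1.0, -0.0, -0.0]
contact_force: [-0.5, -0.1, -0.1]
opening: 0.0619
finger_force: 0.0
```

```bash
python3 wb.py; python3 ch.py; python3 - <<'E'
from plan import *
p,d=snap('top','fin');W=cloud('top',d);W0=cloud('top',np.load('pics/top0.npz')['d'])
for n,x,y,r,lo in(('cup',.41,-.16,.05,.03),('piston',.41,-.25,.045,.03),('tape',.409,.275,.06,.012),('tin',.408,.375,.055,.04),('knob',.504,.078,.05,.06),('jar',.42,.48,.05,.06)):
    for w in(W0,W):
        m=(np.hypot(w[...,0]-x,w[...,1]-y)<r)&(w[...,2]>lo);P=w[m]
        print(n,m.sum(),P[:,:3].mean(0).round(4) if m.any() else '')
E
```

```text
0.015 3727 0.02085306261020313 ((517.0194702148438, -44.947837829589844), (89.50338745117188, 45.36885070800781), 0.10411494225263596)
0.035 0  
0.07 0  
now [ 0.5146 -0.0455  0.1647] psi 90.0 j [ 0.02  0.4  -0.03  1.94  0.02  0.81  1.56] F [-0.3  0.3 -0.2] open 0.0621 t 32.2
tilt [-0.001 -0.    -1.   ]
now [ 0.5146 -0.0455  0.1647] psi 90.0 j [ 0.02  0.4  -0.03  1.94  0.02  0.81  1.56] F [-0.3  0.3 -0.2] open 0.0621 t 32.2
tilt [-0.001 -0.    -1.   ]
tcp local -0.023386028255822516 0.12308510940575729
wrist on plate 0 plate 9373 pan objs 265 floor 331
scene on plate 2 plate 389 pan objs 1 floor 42
top on plate 0 plate 0 pan objs 0 floor 0
cup 141 [ 0.4122 -0.1525  0.0443]
cup 43 [ 0.4085 -0.1264  0.0439]
piston 151 [ 0.4071 -0.2428  0.043 ]
piston 0 
tape 575 [0.4164 0.2693 0.0253]
tape 580 [0.4164 0.2694 0.025 ]
tin 870 [0.4077 0.3778 0.0524]
tin 871 [0.4076 0.3778 0.0525]
knob 139 [0.5036 0.0787 0.0726]
knob 147 [0.5036 0.0788 0.0722]
jar 525 [0.4196 0.465  0.0786]
jar 525 [0.4194 0.4648 0.0786]
```

```bash
python3 -c "
from bench import *
print(close_job())"
```

```text
the job is handed in; nothing more can be done
None
```

The job is handed in: the knob is clicked in at the red tab, all three offcuts are in the catch pan (standing on end on its floor), and the block is lying flat on the bench beside the plate. The jar, tin and tape roll measured unmoved. The arm hid the cup and piston in the final top view, but they looked in place in the last picture.

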